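# Put the paint tray back in its case

### The arm

A 6-joint arm with a two-finger parallel gripper is mounted at the origin on the work surface. World frame = base frame: x ahead of the robot, y to its left, z up, the work surface at z = 0. Lengths are in m, angles in rad, forces in N, time in s.
With the tool pointing down it reaches from about 0.325 to 0.775 m from the base axis. Payload 5.5 kg.
Tool frame: the origin (TCP) lies at the very end of the fingers, on their centre line; the grasp point (between the pads) lies 19 mm behind it (bot.pinch_z is the distance from the TCP to the grasp point, in m); z points along the fingers, y is the direction in which the jaws open and shut (so a half turn about z gives the same grasp; the last joint's range is limited). The gripper opens to 85 mm and grips with 20 to 120 N. Pads are 22 mm wide; open, the fingers measure 114 mm over their backs; the gripper's body (76 mm by 85 mm) begins 54 mm behind the grasp point. The pads swing forward as they close: fully open they stand 13 mm farther back than shut.
Start: joints at [-1.37, 0.091, 1.231, -0, 1.82, -0.057], TCP at [0.153, -0.58, 0.231] pointing down, gripper open.
Joint ranges: [-2.87, 2.87], [-0.86, 2.18], [0.17, 2.46], [-1.51, 4.65], [0.06, 2.69], [-2.65, 2.65]. Speed limits (rad/s): [2.57, 2.57, 3.01, 3.14, 3.14, 3.14].

### API

Orientations are given as a unit quaternion [x, y, z, w].
In Python, from rig import status, optics, ticket, bot gives the robot as it stands.
- The arm moves only by the tool play_rows, never from a script. Its argument "targets" is a list of rows, each an object of numbers: "tx", "ty", "tz": the shift along the tool's x, y, z in mm; "turn": the turn about the tool's z in rad; "grip": the opening, from 0 (shut) to 1 (fully open). A call has exactly 8 rows; each row shifts and turns the commanded pose from where the row before left it, along the tool's axes as they then stand; what a row does not reach is not made up. A row lasts 1/8 s, in which the tool goes at most 62.5 mm and 10.7 degrees, less where a joint would pass 70% of its speed; a pose out of reach is approached as far as the arm can. A call is refused whole if a number of a shift passes 62.5 or a number of a turn 0.188, either way. A call with a gripper value outside its range is refused whole. The fingers move at their own pace and stop on an object; the grip force is fixed at half the most. Time passes only in rows, so rows that do not move let the fingers close, or fill a call up. It gives the time, the measured TCP pose, the force and the opening at its end, in the units of the state.
- status.state(): the state, without advancing time (a new reading comes with each control period).
- optics.snapshot(name): name is "scene" or "top" or "wrist"; returns the picture (400x640x3 uint8, blue, green, red); there is no depth.
- optics.calibration(name): a dict with "camera_matrix" (3x3 intrinsics, pixels), "rvec" (rotation vector, rad) and "tvec" (3), from world to camera coordinates, as OpenCV has them; the wrist camera has in their place "T_tool_cam" (4x4, takes a point from camera to tool coordinates, whose origin is the TCP and whose axes are the flange's). Camera axes: x right, y down, z forward; pixel columns grow to the right and rows downward; lengths in m; the calibration is good to about 2 mm. The wrist camera is an equidistant fisheye: a pixel r from the principal point sees the ray r / f radians off the axis. A picture is of the moment at which its call begins: read the wrist's pose just before it. calibration takes no time and is no camera call.
- ticket.sign_off(): hands the job in, once; it reports no verdict.
The state is a dict: "time": time; "qpos": joint angles; "joint_velocities": joint speeds; "effort": joint torques, N m; "eef_pos": TCP position; "tcp_rot": TCP orientation; "force": force on the tool from outside, world axes, zero at the start; "wrist_torque": the same for the moment, N m; "grip_width": finger opening in m.
Only numpy, scipy, OpenCV 4.12 (cv2) and the standard library are available. Lean on these libraries where they do the work, as an engineer would, in place of code of your own. Each camera call takes 0.05 s, during which the arm holds its last target.

### The job

The long metal paint tray is half pushed under the low desk shelf with its pull tab at the hidden end. Draw it out by the nose, set it down on the open desk and let go of it so that you can take it again from the tab end, and slide it nose first, all the way home, into the wooden case it fits (the wider of the two), so that its tail face is flush with the mouth and only the tab sticks out. Keep the tray level all along, leave the bottle, the jar and the cup standing where they are, and let go at the end.

Things in the scene. Friction and masses are not known exactly. Their poses are not given: they have to be found in the camera images.
- tray_mid (a point): centre of the tray's block, half-way up. The tray is a solid-looking aluminium block 130 mm long, 46 mm wide and 24 mm high, with ten paint pans showing on top, about 160 g. Its x axis runs along its length towards the nose (the end at +65 mm, its two upright corners rounded to 8 mm), y across its width, z up; the flat tail face is at -65 mm. It starts flat on the desk with about 85 mm of the nose end out of the shelf's open front and the rest under the shelf
- tray_tab (a point): centre of the pull tab that stands out from the tray's tail face: an upright aluminium slab 30 mm long (along the tray), 12 mm thick (across) and 30 mm high, its lower edge 6 mm and its upper edge 36 mm above the tray's underside. This point lies 80 mm behind the tray's centre and 9 mm higher than it; same axes as the tray
- case: the case for the tray: a fixed light-wood sleeve lying on the desk, the wider of two. Origin at the middle of its open mouth, on the desk; x points into the bore, y across, z up. The bore is 49 mm wide, 28 mm high and 130 mm deep to a closed end (the tray home has its centre 65 mm in); its floor is 2.5 mm above the desk, with a ramp 14 mm long leading up to it before the mouth. Outside 59 mm wide, 136 mm long, 34.5 mm high
- slim_case: a fixed sleeve like the case but with a bore only 34 mm wide, too slim for the tray; not used. Same frame; outside 44 mm wide, 136 mm long, 34.5 mm high
- shelf: the low plywood desk shelf, fixed. Origin at the middle of its open front, on the desk; x points in under the shelf, y across, z up. 270 mm wide, 220 mm deep, closed at the sides and back; its board is 50 mm above the desk underneath and 65 mm on top; paint pots and a book stand on it, more than 90 mm behind the front edge, up to 170 mm above the desk
- bottle: loose upright blue paint bottle, 42 mm across, 115 mm high, that stands beside the way to the case's mouth; origin under its middle
- jar: loose upright glass jar with a black cap, 48 mm across, 60 mm high, that stands ahead of the tray's nose; origin under its middle
- cup: loose upright white cup, 52 mm across, 70 mm high, that stands before the slim case; origin under its middle
Things that resemble listed ones, but are neither listed nor needed, are in the scene too. Leave any turquoise look-alike of the case alone.

How it is judged:
On the way, in this order (a step that is already met when the one before it is completed fails the run):
1. the tray is wholly out from under the shelf, set down low and level on the desk and let go (x of tray_tab in the frame of shelf below -0.015 m and height (world z) of tray_mid below 0.018 m and angle between tray_mid's own z axis and vertical below 0.1 rad and contact force between the fingers and tray below 0.2 N), for 0.2 s.
2. the fingers take the tray again (contact force between the fingers and tray above 1 N), for 0.05 s.
At the end, for the whole second after the job is handed in: the tray lies at rest and released in the wider case, nose first, its tail face within 4 mm of flush with the mouth and only the tab outside; the bottle, jar and cup stand within 20 mm of their places (x of tray_mid in the frame of case between 0.061 and 0.069 m and y of tray_mid in the frame of case between -0.005 and 0.005 m and z of tray_mid in the frame of case between 0.01 and 0.022 m and x of tray_tab in the frame of case below 0 m and angle between the x axis of tray_mid and the x axis of case, either way round below 0.08 rad and linear speed of tray below 0.01 m/s); the robot touches nothing.
It fails at once if the tray was tilted more than about 30 degrees (angle between tray_mid's own z axis and vertical above 0.52 rad).
It fails at once if the bottle was moved more than 20 mm or tipped (distance of bottle from where it was at the start of the episode above 0.02 m or angle between bottle's own z axis and vertical above 0.5 rad).
It fails at once if the jar was moved more than 20 mm or tipped (distance of jar from where it was at the start of the episode above 0.02 m or angle between jar's own z axis and vertical above 0.5 rad).
It fails at once if the cup was moved more than 20 mm or tipped (distance of cup from where it was at the start of the episode above 0.02 m or angle between cup's own z axis and vertical above 0.5 rad).
It also fails if it takes over 69 s, if anything falls off the work surface, if the arm or the gripper's body presses on something with over 40 N, if the wrist force passes 120 N, or if a joint passes its speed limit or range.

## Working session

There is one attempt and no reset: what is moved stays moved. The work goes in short steps, Python scripts to look and compute and a tool call to move; the robot and the scene stay as the last step left them, time stands still between calls to the robot, and variables do not carry over. Pictures are saved under pics/ and viewed, and the job is handed in when it is done.

Besides the shell and the picture viewer there is one more tool, called after ">>>" as name([rows], argument=value, ...), one row to a line, values as JSON. play_rows: Moves the arm, as the interface text tells. Its arguments: {"type":"object","properties":{"targets":{"type":"array"}},"required":["targets"]}

```bash
ls; mkdir -p pics; cat > h.py <<'E'
import numpy as np, cv2
from scipy.spatial.transform import Rotation as R
from rig import status, optics, ticket, bot
def ray(name,uv,st=None):
    c=optics.calibration(name); K=np.array(c["camera_matrix"])
    if name!="wrist":
        Rm,_=cv2.Rodrigues(np.array(c["rvec"],float)); t=np.array(c["tvec"],float).ravel()
        d=Rm.T@np.linalg.inv(K)@np.array([uv[0],uv[1],1.]); return -Rm.T@t,d/np.linalg.norm(d)
    T=np.array(c["T_tool_cam"]); x=(uv[0]-K[0,2])/K[0,0]; y=(uv[1]-K[1,2])/K[1,1]
    th=np.hypot(x,y); d=np.array([np.sin(th)*x/th,np.sin(th)*y/th,np.cos(th)]) if th>0 else np.array([0,0,1.])
    Rt=R.from_quat(st["tcp_rot"]).as_matrix(); p=np.array(st["eef_pos"])
    return Rt@T[:3,3]+p, Rt@T[:3,:3]@d
def onz(name,uv,z,st=None):
    o,d=ray(name,uv,st); return o+d*(z-o[2])/d[2]
def proj(name,P):
    c=optics.calibration(name); p,_=cv2.projectPoints(np.array(P,float).reshape(-1,3),np.array(c["rvec"],float),np.array(c["tvec"],float),np.array(c["camera_matrix"]),None); return p[:,0]
E
python3 - <<'E'
from h import *
s=status.state(); print(s)
for n in("scene","top","wrist"):
    cv2.imwrite(f"pics/{n}0.png",optics.snapshot(n)); print(n,optics.calibration(n))
E
```

```text
pics
{'time': 0.0, 'qpos': array([-1.36974119e+00,  9.18512956e-02,  1.23191563e+00,  2.41530298e-05,
        1.81978259e+00, -5.66673117e-02]), 'joint_velocities': array([-0.00106938,  0.00226478,  0.00018506, -0.00066791, -0.00060965,
        0.00120097]), 'effort': array([-7.70716379e-04, -4.58736742e+01, -4.18020380e+01, -2.62087842e-04,
        1.16529147e-02,  5.93144136e-05]), 'eef_pos': array([ 0.15289512, -0.57989662,  0.23013859]), 'tcp_rot': array([ 9.91708019e-01,  1.28507771e-01, -5.88989088e-05, -9.76726901e-04]), 'force': array([-0.49757732, -0.17627928, -0.26404146]), 'wrist_torque': array([ 0.03024163,  0.06200695, -0.00610411]), 'grip_width': 0.08548688543334983}
scene {'camera_matrix': array([[436.22831152,   0.        , 321.46258872],
       [  0.        , 436.22831152, 196.79597122],
       [  0.        ,   0.        ,   1.        ]]), 'rvec': array([ 1.5786649 ,  1.78309098, -0.85967842]), 'tvec': array([ 0.13275424, -0.31553766,  1.73218648])}
top {'camera_matrix': array([[395.82080527,   0.        , 315.0614535 ],
       [  0.        , 395.82080527, 194.18378206],
       [  0.        ,   0.        ,   1.        ]]), 'rvec': array([ 2.12899383, -2.16971458,  0.12294704]), 'tvec': array([-0.0398692 ,  0.5941761 ,  1.23151195])}
wrist {'camera_matrix': array([[309.70691629,   0.        , 316.509289  ],
       [  0.        , 309.70691629, 194.60206292],
       [  0.        ,   0.        ,   1.        ]]), 'T_tool_cam': array([[-3.75055317e-04, -9.59958257e-01, -2.80142827e-01,
         7.04427487e-02],
       [ 9.99999343e-01, -5.66856350e-05, -1.14455626e-03,
        -6.11220875e-04],
       [ 1.08284616e-03, -2.80143073e-01,  9.59957648e-01,
        -1.41932128e-01],
       [ 0.00000000e+00,  0.00000000e+00,  0.00000000e+00,
         1.00000000e+00]])}
```

View pics/scene0.png

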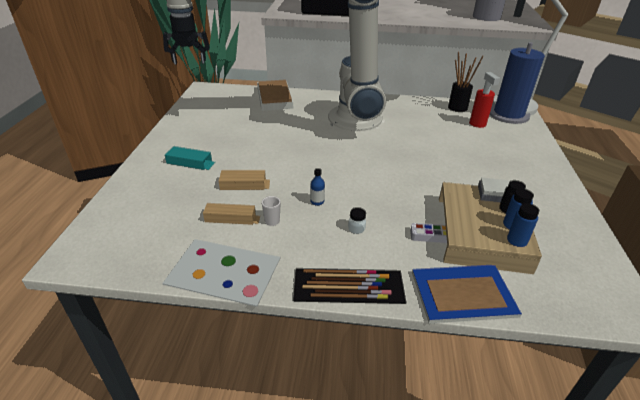

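View pics/top0.png

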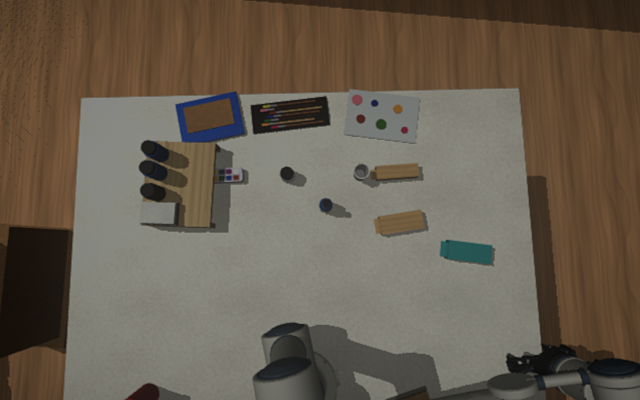

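View pics/wrist0.png

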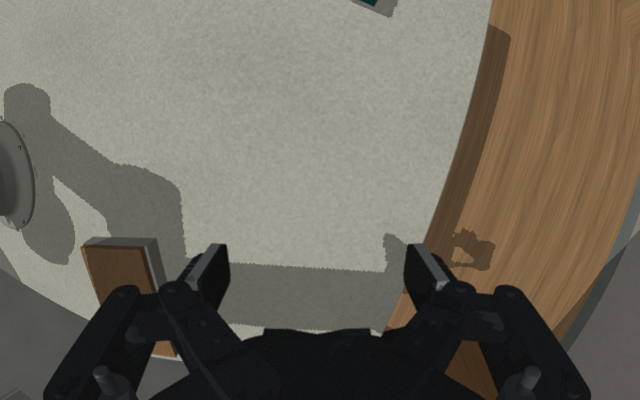

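Scene and top show the same layout. The shelf is at top-image (180,185) and the tray's nose is at (230,175). The jar is at (288,173), the bottle at (326,205) and the cup at (361,172). There are three case-like blocks: wooden at (397,172) behind the cup, wooden at (401,223) near the bottle, and turquoise at (467,252). I'll enlarge the crop and take some world coordinates.

```bash
python3 - <<'E'
from h import *
im=cv2.imread("pics/top0.png")
a=cv2.resize(im[130:270,120:310],None,fx=4.2,fy=4.2,interpolation=cv2.INTER_CUBIC); cv2.imwrite("pics/topL.png",a)
a=cv2.resize(im[140:270,310:500],None,fx=4.2,fy=4.2,interpolation=cv2.INTER_CUBIC); cv2.imwrite("pics/topR.png",a)
im=cv2.imread("pics/scene0.png")
a=cv2.resize(im[150:280,160:360],None,fx=4,fy=4,interpolation=cv2.INTER_CUBIC); cv2.imwrite("pics/scL.png",a)
for n,uv in dict(nose=(243,175),case=(400,223),slim=(397,172),jar=(288,173),bot=(326,205)).items(): print(n,onz("top",uv,0.03).round(3))
E
```

```text
nose [0.662 0.182 0.03 ]
case [ 0.496 -0.32   0.03 ]
slim [ 0.661 -0.318  0.03 ]
jar [0.665 0.036 0.03 ]
bot [ 0.559 -0.086  0.03 ]
```

View pics/topL.png

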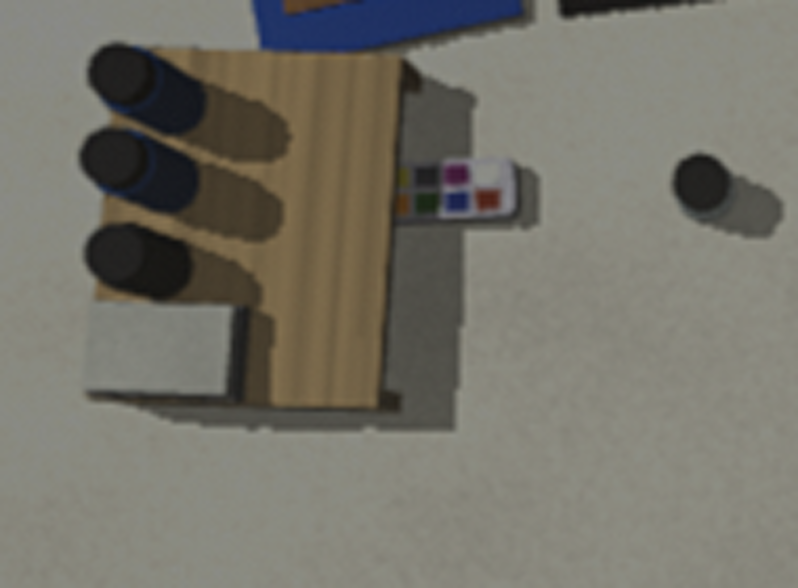

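View pics/topR.png

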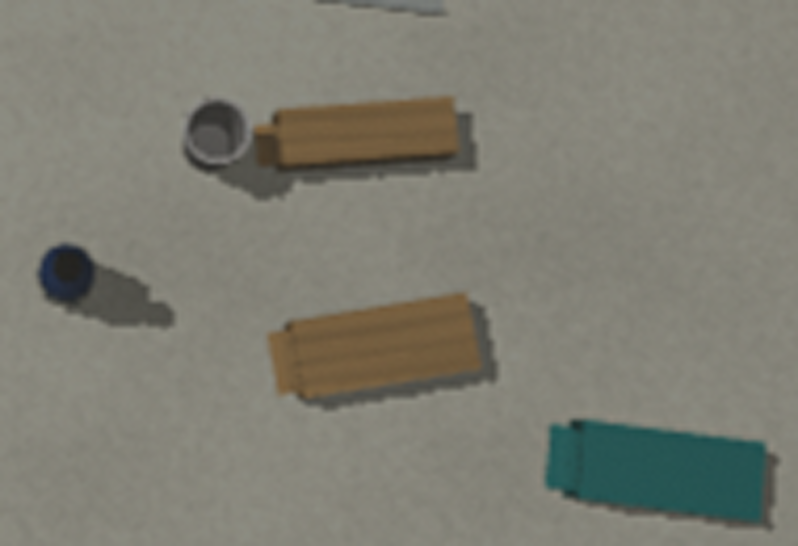

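View pics/scL.png

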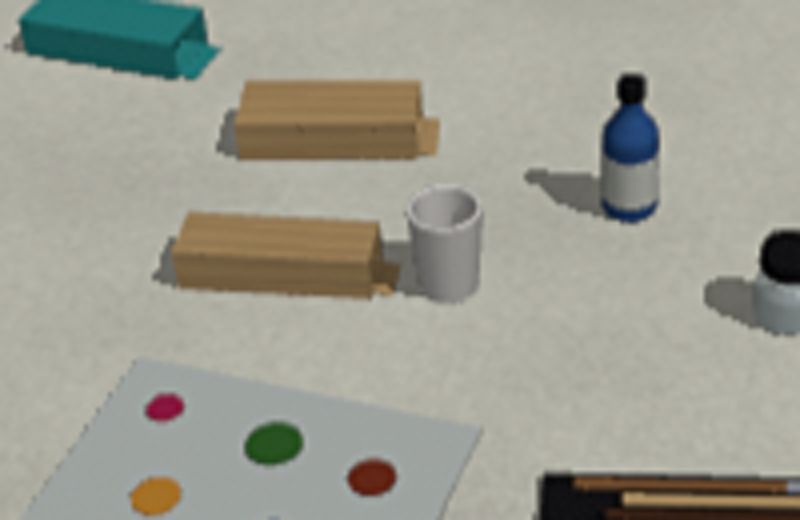

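In the enlarged crops, the case behind the cup, at (397,172), is the narrower wooden one: about 55 px across, so the slim case. The one at (400,223) is about 75 px across, is wooden, and has the bottle near its mouth, so it is the wider case. It opens towards image left (+y). The turquoise one is the decoy. Now I'll measure.

```bash
python3 - <<'E'
from h import *
im=cv2.imread("pics/top0.png")
hsv=cv2.cvtColor(im,cv2.COLOR_BGR2HSV)
f=lambda p,o:(o[0]+p[0]/4.2,o[1]+p[1]/4.2)
print("wide case corners z=.0345")
c=[onz("top",f(p,(310,140)),.0345)[:2] for p in[(290,322),(305,397),(482,368),(467,293)]]
c=np.array(c);print(c.round(4)); print("w,l",np.linalg.norm(c[0]-c[1]),np.linalg.norm(c[3]-c[0]))
m=(c[0]+c[1])/2;e=(c[2]+c[3])/2;d=e-m;print("mouth",m,"yaw",np.degrees(np.arctan2(d[1],d[0])))
c=np.array([onz("top",f(p,(310,140)),.0345)[:2] for p in[(278,112),(283,167),(457,153),(453,97)]]);print("slim w,l",np.linalg.norm(c[0]-c[1]),np.linalg.norm(c[3]-c[0]))
t=np.array([onz("top",f(p,(120,130)),.024)[:2] for p in[(398,166),(398,220),(516,158),(516,217)]]);print("tray",t.round(4))
s=np.array([onz("top",f(p,(120,130)),.065)[:2] for p in[(403,57),(378,409)]]);print("shelf front",s.round(4),np.linalg.norm(s[0]-s[1]))
print("jar",onz("top",f((702,182),(120,130)),.06).round(4),"bottle cap",onz("top",f((68,266),(310,140)),.115).round(4), "cup rim",onz("top",f((217,132),(310,140)),.07).round(4))
E
```

```text
wide case corners z=.0345
[[ 0.5175 -0.2535]
 [ 0.4608 -0.2626]
 [ 0.4801 -0.3966]
 [ 0.537  -0.3882]]
w,l 0.05747498802976501 0.13617645356309396
mouth [ 0.48914107 -0.25800772] yaw -81.79567526904928
slim w,l 0.04302717835717064 0.13518711143608386
tray [[0.6831 0.2764]
 [0.6404 0.2758]
 [0.6875 0.1841]
 [0.6409 0.1838]]
shelf front [[0.7594 0.2628]
 [0.4921 0.2776]] 0.2677087408797428
jar [0.6589 0.036  0.06  ] bottle cap [ 0.5551 -0.0849  0.115 ] cup rim [ 0.6583 -0.1992  0.07  ]
```

```bash
cat >> h.py <<'E'
def yaw(st): 
    M=R.from_quat(st["tcp_rot"]).as_matrix(); return np.arctan2(M[1,0],M[0,0])
def plan(target,n,start=None):
    """target x,y,z(m),yaw(rad); print n rows; tool assumed straight down"""
    if start is None:
        s=status.state(); start=[*s["eef_pos"],yaw(s)]
    p=np.array(start[:3],float);y=start[3];T=np.array(target,float)
    for i in range(n):
        k=n-i; d=(T[:3]-p)/k; 
        dy=(T[3]-y)/k; dy=(T[3]-y+np.pi)%(2*np.pi)-np.pi; dy/=k
        X=np.array([np.cos(y),np.sin(y),0]);Y=np.array([np.sin(y),-np.cos(y),0])
        r=[round(float(d@X)*1e3,1),round(float(d@Y)*1e3,1),round(float(-d[2])*1e3,1),round(-dy,3)]
        print(r)
        p=p+X*r[0]/1e3+Y*r[1]/1e3-np.array([0,0,r[2]/1e3]); y-=r[3]
    print("end",p.round(4),round(y,4))
E
python3 - <<'E'
from h import *
plan([0.64,0.12,0.23,np.pi/2],16)
E
```

```text
[40.6, -34.5, 0.0, np.float64(-0.082)]
[43.3, -31.1, 0.0, np.float64(-0.082)]
[45.7, -27.5, 0.0, np.float64(-0.082)]
[47.8, -23.6, 0.0, np.float64(-0.082)]
[49.5, -19.6, 0.0, np.float64(-0.082)]
[51.0, -15.5, 0.0, np.float64(-0.082)]
[52.1, -11.3, 0.0, np.float64(-0.082)]
[52.8, -7.0, 0.0, np.float64(-0.082)]
[53.2, -2.6, 0.0, np.float64(-0.082)]
[53.3, 1.8, 0.1, np.float64(-0.082)]
[52.9, 6.1, 0.0, np.float64(-0.082)]
[52.3, 10.4, 0.1, np.float64(-0.082)]
[51.2, 14.7, 0.0, np.float64(-0.082)]
[49.9, 18.8, 0.1, np.float64(-0.082)]
[48.2, 22.9, 0.0, np.float64(-0.083)]
[46.1, 26.7, 0.1, np.float64(-0.082)]
end [0.64 0.12 0.23] 1.5708
```

>>> play_rows([
  {"tx": 41,"ty": -34,"tz": 0,"turn": -0.082,"grip": 1},
  {"tx": 43,"ty": -31,"tz": 0,"turn": -0.082,"grip": 1},
  {"tx": 46,"ty": -27,"tz": 0,"turn": -0.082,"grip": 1},
  {"tx": 48,"ty": -24,"tz": 0,"turn": -0.082,"grip": 1},
  {"tx": 49,"ty": -20,"tz": 0,"turn": -0.082,"grip": 1},
  {"tx": 51,"ty": -15,"tz": 0,"turn": -0.082,"grip": 1},
  {"tx": 52,"ty": -11,"tz": 0,"turn": -0.082,"grip": 1},
  {"tx": 53,"ty": -7,"tz": 0,"turn": -0.082,"grip": 1},
])

```text
time: 1.15
eef_pos: [0.3978, -0.2296, 0.2311]
tcp_rot: [0.897, 0.442, 0.0, 0.0]
force: [0.9, -0.4, -0.5]
grip_width: 0.0848
```

>>> play_rows([
  {"tx": 53,"ty": -3,"tz": 0,"turn": -0.082,"grip": 1},
  {"tx": 53,"ty": 2,"tz": 0,"turn": -0.082,"grip": 1},
  {"tx": 53,"ty": 6,"tz": 0,"turn": -0.082,"grip": 1},
  {"tx": 52,"ty": 10,"tz": 0,"turn": -0.082,"grip": 1},
  {"tx": 51,"ty": 15,"tz": 0,"turn": -0.082,"grip": 1},
  {"tx": 50,"ty": 19,"tz": 0,"turn": -0.082,"grip": 1},
  {"tx": 48,"ty": 23,"tz": 0,"turn": -0.083,"grip": 1},
  {"tx": 46,"ty": 27,"tz": 0,"turn": -0.082,"grip": 1},
])

```text
time: 2.15
eef_pos: [0.6413, 0.1196, 0.2308]
tcp_rot: [0.706, 0.708, -0.0, -0.0]
force: [-0.2, -1.4, 0.1]
grip_width: 0.0857
```

```bash
python3 - <<'E'
from h import *
import json
s=status.state(); print(s["time"],s["eef_pos"],yaw(s),s["qpos"])
cv2.imwrite("pics/w1.png",optics.snapshot("wrist"))
json.dump(dict(eef_pos=list(s["eef_pos"]),tcp_rot=list(s["tcp_rot"])),open("w1.json","w"))
E
```

```text
2.15 [0.64125035 0.11958574 0.23083889] 1.5735705493091972 [ 1.32293932e-01  2.36024318e-01  1.07099416e+00 -1.38373637e-04
  1.83502688e+00  1.29483642e-01]
```

View pics/w1.png

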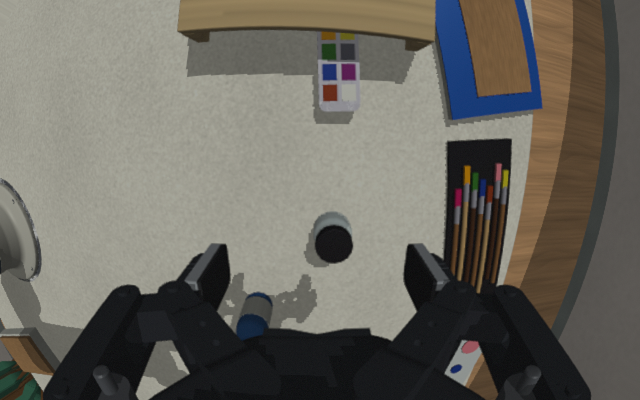

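```bash
python3 - <<'E'
from h import *
im=cv2.imread("pics/w1.png")
cv2.imwrite("pics/w1z.png",cv2.resize(im[20:130,270:410],None,fx=5,fy=5,interpolation=cv2.INTER_CUBIC))
E
```

```text
(no output)
```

View pics/w1z.png

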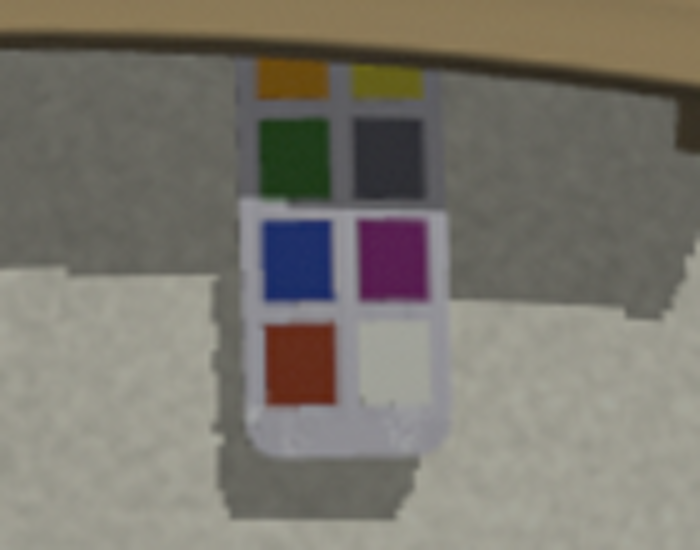

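```bash
python3 - <<'E'
from h import *
import json
s=json.load(open("w1.json"))
f=lambda p:(270+p[0]/5-.4,20+p[1]/5-.4)
for n,p in dict(L1=(240,205),L2=(247,415),R1=(447,210),R2=(450,415),nose=(349,430),nosehi=(349,458),m0=(346,260),m1=(348,363),mback=(342,158),fl=(10,38)).items():
    print(n,onz("wrist",f(p),.024,s).round(4))
print(onz("wrist",(333,243),.06,s))
E
```

```text
L1 [0.641  0.2439 0.024 ]
L2 [0.6426 0.1962 0.024 ]
R1 [0.6869 0.2437 0.024 ]
R2 [0.688  0.1969 0.024 ]
nose [0.6653 0.193  0.024 ]
nosehi [0.6654 0.1867 0.024 ]
m0 [0.6644 0.2315 0.024 ]
m1 [0.665  0.2082 0.024 ]
mback [0.6635 0.2551 0.024 ]
fl [0.5895 0.2844 0.024 ]
[0.6586502  0.04434518 0.06      ]
```

```bash
python3 - <<'E'
from h import *
plan([0.6655,0.208,0.04,1.600],6)
E
```

```text
[13.8, 3.9, 31.3, np.float64(-0.003)]
[13.8, 3.9, 31.3, np.float64(-0.003)]
[13.7, 4.0, 31.3, np.float64(-0.003)]
[13.7, 4.0, 31.3, np.float64(-0.003)]
[13.7, 4.1, 31.3, np.float64(-0.003)]
[13.8, 4.1, 31.3, np.float64(-0.003)]
end [0.6655 0.208  0.04  ] 1.5996
```

>>> play_rows([
  {"tx": 14,"ty": 4,"tz": 31,"turn": -0.026,"grip": 1},
  {"tx": 14,"ty": 4,"tz": 31,"turn": 0,"grip": 1},
  {"tx": 14,"ty": 4,"tz": 31,"turn": 0,"grip": 1},
  {"tx": 14,"ty": 5,"tz": 31,"turn": 0,"grip": 1},
  {"tx": 13,"ty": 5,"tz": 31,"turn": 0,"grip": 1},
  {"tx": 14,"ty": 5,"tz": 31,"turn": 0,"grip": 1},
  {"tx": 0,"ty": 0,"tz": 0,"turn": 0,"grip": 1},
  {"tx": 0,"ty": 0,"tz": 0,"turn": 0,"grip": 1},
])

```text
time: 3.2
eef_pos: [0.666, 0.2012, 0.0464]
tcp_rot: [0.698, 0.716, 0.0, 0.0]
force: [0.4, -0.2, 0.8]
grip_width: 0.0852
```

```bash
python3 - <<'E'
from h import *
s=status.state(); print(s["time"],s["eef_pos"],yaw(s),s["force"])
cv2.imwrite("pics/w2.png",optics.snapshot("wrist"))
M=R.from_quat(s["tcp_rot"]).as_matrix(); print(M[:,2])
plan([0.6655,0.208,0.001,1.600],1)
E
```

```text
3.2 [0.66603263 0.20123934 0.04643939] 1.596690502091879 [ 0.39481899 -0.19747058  0.82502805]
[ 9.02299828e-04 -1.00516414e-04 -9.99999588e-01]
[6.8, -0.9, 46.4, np.float64(-0.004)]
end [0.6655 0.208  0.001 ] 1.6003
```

View pics/w2.png

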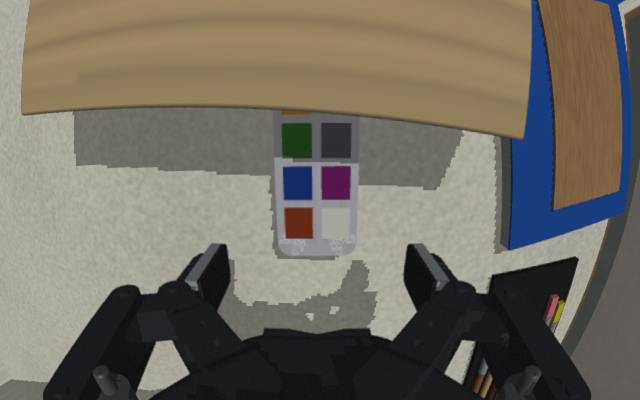

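>>> play_rows([
  {"tx": 4,"ty": -0.5,"tz": 12,"turn": -0.003,"grip": 1},
  {"tx": 3,"ty": 0,"tz": 12,"turn": 0,"grip": 1},
  {"tx": 0,"ty": 0,"tz": 12,"turn": 0,"grip": 1},
  {"tx": 0,"ty": 0,"tz": 9.5,"turn": 0,"grip": 1},
  {"tx": 0,"ty": 0,"tz": 0,"turn": 0,"grip": 1},
  {"tx": 0,"ty": 0,"tz": 0,"turn": 0,"grip": 0},
  {"tx": 0,"ty": 0,"tz": 0,"turn": 0,"grip": 0},
  {"tx": 0,"ty": 0,"tz": 0,"turn": 0,"grip": 0},
])

```text
time: 4.25
eef_pos: [0.6657, 0.2087, 0.0011]
tcp_rot: [0.697, 0.717, 0.001, 0.001]
force: [0.1, -0.9, -0.8]
grip_width: 0.0447
```

>>> play_rows([
  {"tx": 0,"ty": 0,"tz": 0,"turn": 0,"grip": 0},
  {"tx": 0,"ty": 0,"tz": 0,"turn": 0,"grip": 0},
  {"tx": 0,"ty": 0,"tz": 0,"turn": 0,"grip": 0},
  {"tx": 0,"ty": 0,"tz": 0,"turn": 0,"grip": 0},
  {"tx": 0,"ty": 0,"tz": 0,"turn": 0,"grip": 0},
  {"tx": 0,"ty": 0,"tz": 0,"turn": 0,"grip": 0},
  {"tx": 0,"ty": 0,"tz": 0,"turn": 0,"grip": 0},
  {"tx": 0,"ty": 0,"tz": 0,"turn": 0,"grip": 0},
])

```text
time: 5.25
eef_pos: [0.6656, 0.2087, 0.0009]
tcp_rot: [0.697, 0.717, 0.001, 0.0]
force: [0.5, -0.1, 5.3]
grip_width: 0.045
```

```bash
python3 - <<'E'
from h import *
s=status.state(); print(s["time"],s["eef_pos"],yaw(s),s["force"],s["grip_width"])
cv2.imwrite("pics/w3.png",optics.snapshot("wrist"))
E
```

```text
5.25 [0.66563314 0.20871563 0.00088208] 1.5997584291761484 [ 0.50484244 -0.11381332  5.31536679] 0.04502158067589169
```

View pics/w3.png

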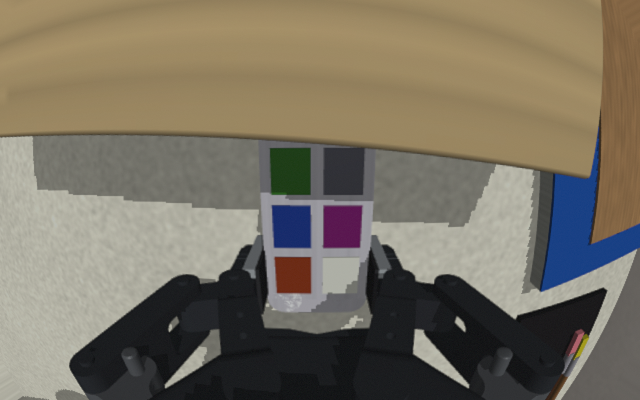

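>>> play_rows([
  {"tx": -8,"ty": 0,"tz": -0.5,"turn": 0,"grip": 0},
  {"tx": -12,"ty": 0,"tz": 0,"turn": 0,"grip": 0},
  {"tx": -14,"ty": 0,"tz": 0,"turn": 0,"grip": 0},
  {"tx": -14,"ty": 0,"tz": 0,"turn": 0,"grip": 0},
  {"tx": -14,"ty": 0,"tz": 0,"turn": 0,"grip": 0},
  {"tx": -14,"ty": 0,"tz": 0,"turn": 0,"grip": 0},
  {"tx": -14,"ty": 0,"tz": 0,"turn": 0,"grip": 0},
  {"tx": 0,"ty": 0,"tz": 0,"turn": 0,"grip": 0},
])

```text
time: 6.3
eef_pos: [0.668, 0.1161, 0.0009]
tcp_rot: [0.697, 0.717, -0.0, 0.001]
force: [-1.2, -2.3, 5.9]
grip_width: 0.0445
```

```bash
python3 - <<'E'
from h import *
s=status.state(); print(s["time"],s["eef_pos"],yaw(s),s["force"],s["grip_width"])
cv2.imwrite("pics/w4.png",optics.snapshot("wrist"));
im=optics.snapshot("top");cv2.imwrite("pics/t4.png",cv2.resize(im[130:270,120:310],None,fx=4.2,fy=4.2,interpolation=cv2.INTER_CUBIC))
plan([0.56,0.119,0.001,1.60],6)
plan([0.451,0.006,0.001,1.714],8,[0.56,0.119,0.001,1.60])
E
```

```text
6.3 [0.66795832 0.11612083 0.00085884] 1.5980662969291781 [-1.23998469 -2.31812347  5.88597113] 0.04452759990201301
[1.0, -18.0, -0.0, np.float64(-0.0)]
[1.0, -18.0, -0.0, np.float64(-0.0)]
[1.0, -18.0, -0.0, np.float64(-0.0)]
[0.9, -18.0, -0.0, np.float64(-0.001)]
[1.0, -17.9, -0.1, np.float64(-0.0)]
[1.0, -18.0, -0.0, np.float64(-0.001)]
end [0.56  0.119 0.001] 1.6001
[-13.7, -14.0, -0.0, np.float64(-0.014)]
[-13.5, -14.2, -0.0, np.float64(-0.014)]
[-13.3, -14.4, -0.0, np.float64(-0.014)]
[-13.1, -14.6, -0.0, np.float64(-0.014)]
[-12.9, -14.8, -0.0, np.float64(-0.014)]
[-12.7, -15.0, -0.0, np.float64(-0.015)]
[-12.5, -15.1, -0.0, np.float64(-0.014)]
[-12.4, -15.4, -0.0, np.float64(-0.015)]
end [0.451  0.0059 0.001 ] 1.714
```

View pics/w4.png

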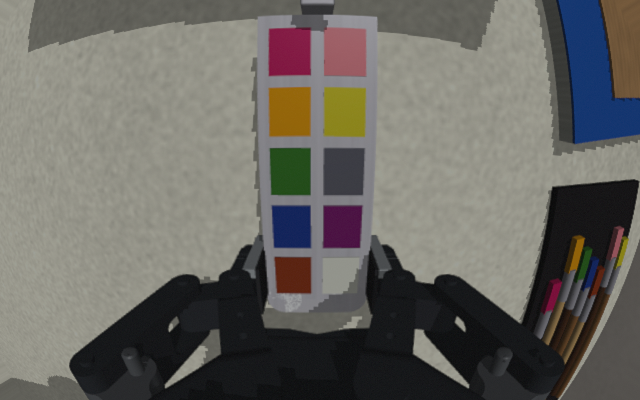

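View pics/t4.png

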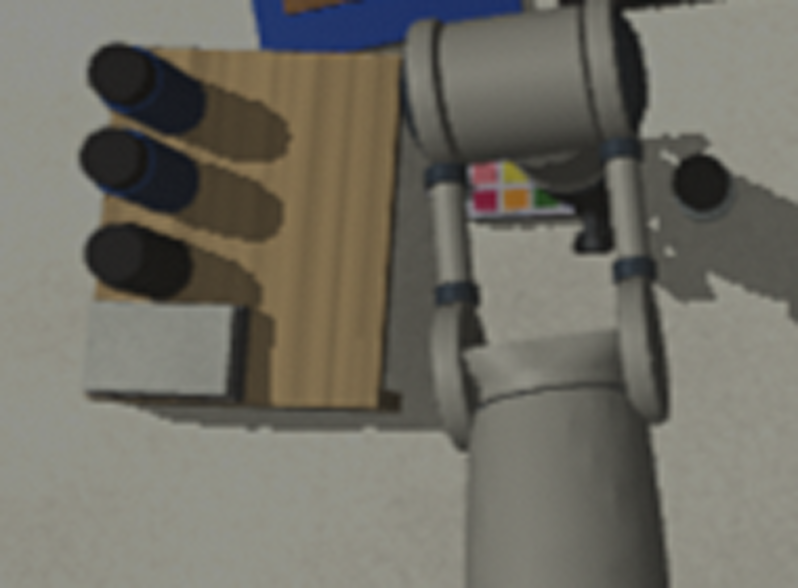

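The tray is out and held straight: the tab shows at wrist (317,10) and the jar hasn't moved. Next I'll carry it sideways onto the case's axis.

>>> play_rows([
  {"tx": 1,"ty": -10,"tz": 0,"turn": 0,"grip": 0},
  {"tx": 1,"ty": -16,"tz": 0,"turn": 0,"grip": 0},
  {"tx": 1,"ty": -18,"tz": 0,"turn": 0,"grip": 0},
  {"tx": 1,"ty": -18,"tz": 0,"turn": 0,"grip": 0},
  {"tx": 1,"ty": -18,"tz": 0,"turn": 0,"grip": 0},
  {"tx": 1,"ty": -18,"tz": 0,"turn": 0,"grip": 0},
  {"tx": -6,"ty": -14,"tz": 0,"turn": -0.014,"grip": 0},
  {"tx": -12,"ty": -14,"tz": 0,"turn": -0.014,"grip": 0},
])

```text
time: 7.4
eef_pos: [0.5419, 0.1031, 0.0008]
tcp_rot: [0.686, 0.727, 0.001, 0.0]
force: [1.7, 2.9, 5.8]
grip_width: 0.0452
```

```bash
python3 - <<'E'
from h import *
s=status.state(); print(s["time"],s["eef_pos"],yaw(s),s["force"],s["grip_width"])
plan([0.451,0.006,0.001,1.714],7)
E
```

```text
7.4 [0.54189695 0.10306199 0.00083444] 1.6288997346811227 [1.71421351 2.85222096 5.79565535] 0.04523844842119619
[-13.1, -13.8, -0.0, np.float64(-0.012)]
[-12.9, -13.9, -0.0, np.float64(-0.012)]
[-12.8, -14.1, -0.0, np.float64(-0.012)]
[-12.6, -14.2, -0.0, np.float64(-0.012)]
[-12.4, -14.4, -0.1, np.float64(-0.012)]
[-12.2, -14.5, -0.0, np.float64(-0.013)]
[-12.1, -14.7, -0.1, np.float64(-0.012)]
end [0.451 0.006 0.001] 1.7139
```

>>> play_rows([
  {"tx": -13,"ty": -14,"tz": 0,"turn": -0.012,"grip": 0},
  {"tx": -13,"ty": -14,"tz": 0,"turn": -0.012,"grip": 0},
  {"tx": -13,"ty": -14,"tz": 0,"turn": -0.012,"grip": 0},
  {"tx": -13,"ty": -14,"tz": 0,"turn": -0.012,"grip": 0},
  {"tx": -12,"ty": -14,"tz": 0,"turn": -0.012,"grip": 0},
  {"tx": -12,"ty": -15,"tz": 0,"turn": -0.012,"grip": 0},
  {"tx": -12,"ty": -14,"tz": 0,"turn": -0.012,"grip": 0},
  {"tx": 0,"ty": 0,"tz": 0,"turn": 0,"grip": 0},
])

```text
time: 8.4
eef_pos: [0.4507, 0.0048, 0.0008]
tcp_rot: [0.656, 0.755, -0.0, 0.0]
force: [-2.9, -1.4, 8.6]
grip_width: 0.0449
```

>>> play_rows([
  {"tx": 0,"ty": 0,"tz": 0,"turn": 0,"grip": 0},
  {"tx": 0,"ty": 0,"tz": 0,"turn": 0,"grip": 1},
  {"tx": 0,"ty": 0,"tz": 0,"turn": 0,"grip": 1},
  {"tx": 0,"ty": 0,"tz": 0,"turn": 0,"grip": 1},
  {"tx": 0,"ty": 0,"tz": 0,"turn": 0,"grip": 1},
  {"tx": 0,"ty": 0,"tz": 0,"turn": 0,"grip": 1},
  {"tx": 0,"ty": 0,"tz": 0,"turn": 0,"grip": 1},
  {"tx": 0,"ty": 0,"tz": 0,"turn": 0,"grip": 1},
])

```text
time: 9.4
eef_pos: [0.4518, 0.006, 0.0003]
tcp_rot: [0.656, 0.755, 0.0, -0.0]
force: [-0.2, 0.3, 0.3]
grip_width: 0.0854
```

>>> play_rows([
  {"tx": 0,"ty": 0,"tz": -10,"turn": 0,"grip": 1},
  {"tx": 0,"ty": 0,"tz": -20,"turn": 0,"grip": 1},
  {"tx": 0,"ty": 0,"tz": -30,"turn": 0,"grip": 1},
  {"tx": 0,"ty": 0,"tz": -30,"turn": 0,"grip": 1},
  {"tx": 10,"ty": 0,"tz": -30,"turn": 0,"grip": 1},
  {"tx": 20,"ty": 0,"tz": -30,"turn": 0,"grip": 1},
  {"tx": 0,"ty": 0,"tz": 0,"turn": 0,"grip": 1},
  {"tx": 0,"ty": 0,"tz": 0,"turn": 0,"grip": 1},
])

```text
time: 10.4
eef_pos: [0.4474, 0.0355, 0.1499]
tcp_rot: [0.655, 0.755, -0.0, 0.0]
force: [0.2, 1.1, -0.5]
grip_width: 0.0858
```

```bash
python3 - <<'E'
from h import *
import json
s=status.state(); print(s["time"],s["eef_pos"],yaw(s),s["force"],s["grip_width"])
cv2.imwrite("pics/w5.png",optics.snapshot("wrist"));
json.dump(dict(eef_pos=list(s["eef_pos"]),tcp_rot=list(s["tcp_rot"])),open("w5.json","w"))
E
```

```text
10.4 [0.44739522 0.03547159 0.14993187] 1.712060223225733 [ 0.20668384  1.10009281 -0.54913739] 0.08579106606996384
```

View pics/w5.png

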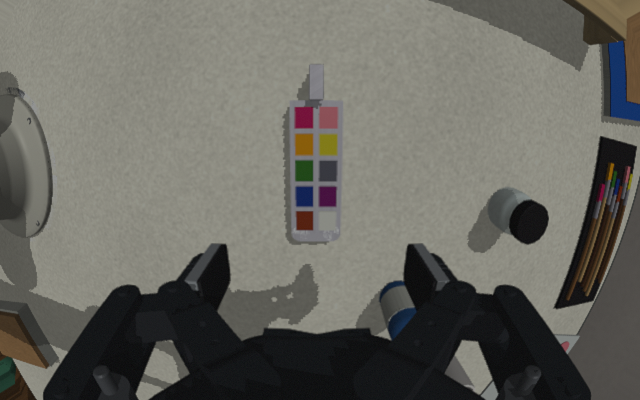

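The tray lies flat and released, with its tab at wrist (317,80). Before regrasping, I'll fly over the case to measure it up close.

```bash
python3 - <<'E'
from h import *
plan([0.505,-0.36,0.20,1.714],7)
E
```

```text
[-57.1, 0.3, -7.2, np.float64(-0.0)]
[-57.1, 0.3, -7.3, np.float64(-0.0)]
[-57.1, 0.2, -7.2, np.float64(-0.0)]
[-57.1, 0.3, -7.3, np.float64(-0.001)]
[-57.0, 0.2, -7.2, np.float64(-0.0)]
[-57.1, 0.2, -7.3, np.float64(-0.001)]
[-57.0, 0.1, -7.2, np.float64(-0.0)]
end [ 0.505 -0.36   0.2  ] 1.7136
```

>>> play_rows([
  {"tx": -30,"ty": 0,"tz": -15,"turn": 0,"grip": 1},
  {"tx": -55,"ty": 0,"tz": -15,"turn": 0,"grip": 1},
  {"tx": -60,"ty": 0,"tz": -10,"turn": 0,"grip": 1},
  {"tx": -60,"ty": 0,"tz": -10,"turn": 0,"grip": 1},
  {"tx": -60,"ty": 1,"tz": 0,"turn": 0,"grip": 1},
  {"tx": -60,"ty": 1,"tz": 0,"turn": 0,"grip": 1},
  {"tx": -55,"ty": 0,"tz": 0,"turn": 0,"grip": 1},
  {"tx": -20,"ty": 0,"tz": 0,"turn": 0,"grip": 1},
])

```text
time: 11.45
eef_pos: [0.5043, -0.3634, 0.1972]
tcp_rot: [0.657, 0.754, -0.0, -0.002]
force: [0.1, 1.1, 0.3]
grip_width: 0.0852
```

>>> play_rows([
  {"tx": 0,"ty": 0,"tz": 0,"turn": 0,"grip": 0.5},
  {"tx": 0,"ty": 0,"tz": 0,"turn": 0,"grip": 0.5},
  {"tx": 0,"ty": 0,"tz": 0,"turn": 0,"grip": 0.5},
  {"tx": 0,"ty": 0,"tz": 0,"turn": 0,"grip": 0.5},
  {"tx": 0,"ty": 0,"tz": 0,"turn": 0,"grip": 0.5},
  {"tx": 0,"ty": 0,"tz": 0,"turn": 0,"grip": 0.5},
  {"tx": 0,"ty": 0,"tz": 0,"turn": 0,"grip": 0.5},
  {"tx": 0,"ty": 0,"tz": 0,"turn": 0,"grip": 0.5},
])

```text
time: 12.45
eef_pos: [0.5057, -0.3601, 0.2002]
tcp_rot: [0.656, 0.755, 0.0, -0.0]
force: [-0.6, -0.4, -0.3]
grip_width: 0.0427
```

```bash
python3 - <<'E'
from h import *
import json
s=status.state(); print(s["time"],s["eef_pos"],yaw(s),s["force"],s["grip_width"])
im=optics.snapshot("wrist");cv2.imwrite("pics/w6.png",im)
json.dump(dict(eef_pos=list(s["eef_pos"]),tcp_rot=list(s["tcp_rot"])),open("w6.json","w"))
E
```

```text
12.45 [ 0.5057371  -0.36009283  0.20024822] 1.7117879852660696 [-0.55987617 -0.35488596 -0.30512832] 0.04265653615669625
```

View pics/w6.png

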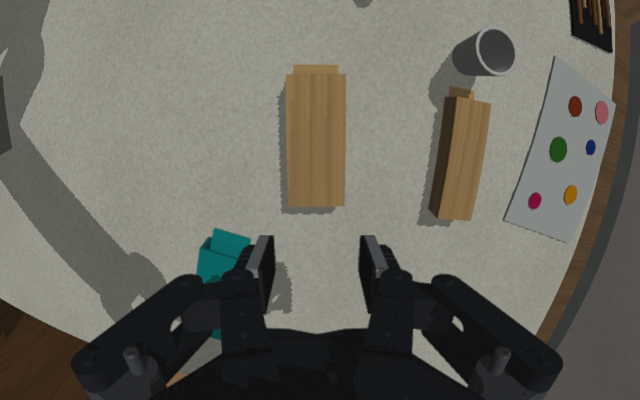

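The wide case is at (316,138), nearly axis-aligned in this view, with its ramp up at (316,69). The slim case is at (460,158) behind the cup. I'll crop it and cast the edges.

```bash
python3 - <<'E'
from h import *
im=cv2.imread("pics/w6.png")
cv2.imwrite("pics/w6z.png",cv2.resize(im[55:220,265:365],None,fx=3.6,fy=3.6,interpolation=cv2.INTER_CUBIC))
cv2.imwrite("pics/w6m.png",cv2.resize(im[55:100,270:360],None,fx=8,fy=8,interpolation=cv2.INTER_CUBIC))
E
```

```text
(no output)
```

View pics/w6z.png

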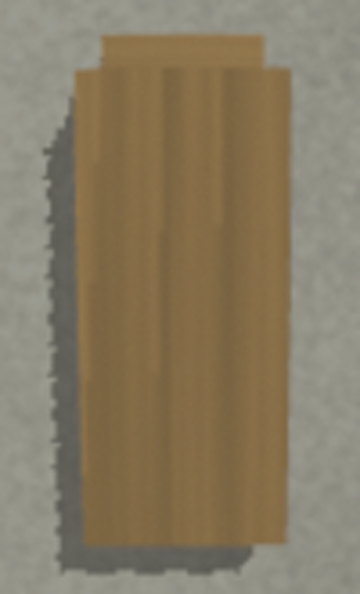

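View pics/w6m.png

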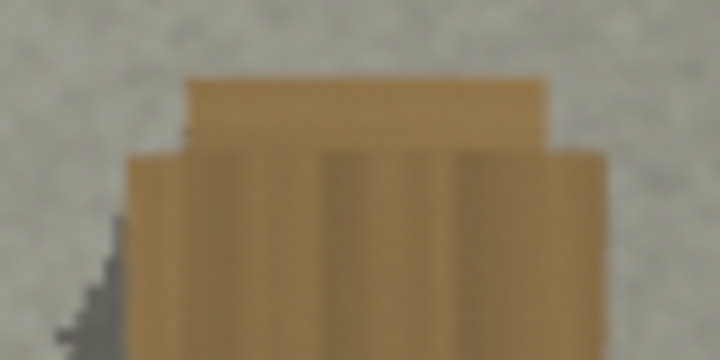

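```bash
python3 - <<'E'
from h import *
import json
s=json.load(open("w6.json")); im=cv2.imread("pics/w6.png")
hsv=cv2.cvtColor(im,cv2.COLOR_BGR2HSV)
m=((hsv[...,0]>8)&(hsv[...,0]<25)&(hsv[...,1]>80)).astype(np.uint8)*255
m[:, :270]=0; m[:,365:]=0; m[:60]=0; m[215:]=0
L=[];Rr=[]
for v in range(80,200,3):
    u=np.where(m[v]>0)[0]; L.append(onz("wrist",(u.min()-.5,v),.0345,s)[:2]); Rr.append(onz("wrist",(u.max()+.5,v),.0345,s)[:2])
L=np.array(L);Rr=np.array(Rr)
for n,A in(("L",L),("R",Rr)):
    k=np.polyfit(A[:,1],A[:,0],1); print(n,"yaw",np.degrees(np.arctan2(-1,-k[0])),"res",np.std(A[:,0]-np.polyval(k,A[:,1])))
f=lambda p:(270+(p[0]+.5)/8-.5,55+(p[1]+.5)/8-.5)
c=[onz("wrist",f(p),.0345,s) for p in((126,153),(606,153))]
g=lambda p:(265+(p[0]+.5)/3.6-.5,55+(p[1]+.5)/3.6-.5)
e=[onz("wrist",g(p),.0345,s) for p in((84,545),(286,543))]
r=[onz("wrist",f(p),0.000,s) for p in((187,77),(547,77))]
c,e,r=map(np.array,(c,e,r)); print(c.round(4),e.round(4),r.round(4))
mo=c.mean(0);en=e.mean(0);print("w",np.linalg.norm(c[0]-c[1]),np.linalg.norm(e[0]-e[1]),"l",np.linalg.norm(mo-en),"mouth",mo,"end",en,"yaw",np.degrees(np.arctan2(*(en-mo)[1::-1])))
d=(en-mo)[:2];d/=np.linalg.norm(d);rm=r.mean(0);print("ramp mid rel", (rm[:2]-mo[:2])@d,(rm[:2]-mo[:2])@np.array([-d[1],d[0]]),np.linalg.norm(r[0]-r[1]))
# tray pose from w5
s5=json.load(open("w5.json"))
im=cv2.imread("pics/w5.png");cv2.imwrite("pics/w5z.png",cv2.resize(im[55:250,270:365],None,fx=3,fy=3,interpolation=cv2.INTER_CUBIC))
# jaw centre & px of shelf
E
```

```text
L yaw -81.68336407845972 res 0.0002783104531749489
R yaw -81.27542272302689 res 0.00034011663305294796
[[ 0.4598 -0.2601  0.0345]
 [ 0.5179 -0.252   0.0345]] [[ 0.4794 -0.3942  0.0345]
 [ 0.5376 -0.3854  0.0345]] [[ 0.4627 -0.2453  0.    ]
 [ 0.511  -0.2385  0.    ]]
w 0.058629704631581306 0.05883206948915191 l 0.13516051581312596 mouth [ 0.48887642 -0.25607265  0.0345    ] end [ 0.50847391 -0.38980486  0.0345    ] yaw -81.6630578192852
ramp mid rel -0.014312806535883555 2.4982525566422518e-05 0.04882056186413325
```

View pics/w5z.png

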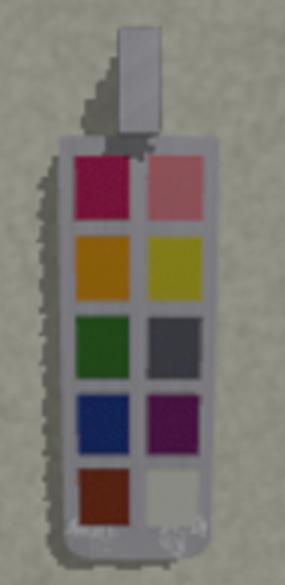

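```bash
python3 - <<'E'
from h import *
import json
s=json.load(open("w5.json"))
g=lambda p:(270+(p[0]+.5)/3-.5,55+(p[1]+.5)/3-.5)
a=onz("wrist",g((139.3,188)),.024,s);b=onz("wrist",g((138,497)),.024,s)
d=b-a;print(a,b,np.linalg.norm(d),"yaw",np.degrees(np.arctan2(d[1],d[0])))
q=[onz("wrist",g(p),.024,s) for p in((60,138),(218,137),(62,530),(212,530))];q=np.array(q);print(q.round(4),np.linalg.norm(q[0]-q[1]))
e=(q[2]-q[0]);print(np.degrees(np.arctan2(e[1],e[0])));e=(q[3]-q[1]);print(np.degrees(np.arctan2(e[1],e[0])))
t=[onz("wrist",g(p),.036,s) for p in((119,28),(161,28),(121,131),(160,131))];t=np.array(t);print(t.round(4),t.mean(0))
# line check
y=np.radians(-81.6);u=np.array([np.cos(y),np.sin(y)]);n=np.array([-u[1],u[0]]);mo=np.array([.4889,-.2561])
for nm,p in(("a",a),("b",b),("tail",q[:2].mean(0)),("tab",t.mean(0))): r=p[:2]-mo;print(nm,(r@u).round(4),(r@n).round(4))
E
```

```text
[0.43734291 0.09739831 0.024     ] [0.45007054 0.00460793 0.024     ] 0.09365920696358221 yaw -82.18973741099724
[[ 0.4129  0.1087  0.024 ]
 [ 0.4574  0.1153  0.024 ]
 [ 0.4281 -0.0098  0.024 ]
 [ 0.4745 -0.0031  0.024 ]] 0.04496640952660986
-82.7266634123554
-81.77307728856759
[[0.4257 0.1409 0.036 ]
 [0.4369 0.1425 0.036 ]
 [0.4302 0.1126 0.036 ]
 [0.4407 0.1141 0.036 ]] [0.43336919 0.12754034 0.036     ]
a -0.3572 0.0006
b -0.2636 -0.0003
tail -0.372 0.0006
tab -0.3876 0.0011
```

```bash
python3 - <<'E'
from h import *
plan([0.4332,0.1278,0.2,1.7104],9)
E
```

```text
[54.8, -0.4, 0.0, np.float64(0.0)]
[54.8, -0.4, 0.0, np.float64(0.0)]
[54.8, -0.4, 0.0, np.float64(0.0)]
[54.8, -0.3, 0.0, np.float64(0.0)]
[54.8, -0.4, 0.0, np.float64(0.0)]
[54.8, -0.3, 0.1, np.float64(0.0)]
[54.8, -0.4, 0.0, np.float64(0.0)]
[54.8, -0.3, 0.1, np.float64(0.001)]
[54.9, -0.4, 0.0, np.float64(0.0)]
end [0.4332 0.1278 0.2   ] 1.7108
```

>>> play_rows([
  {"tx": 30,"ty": -0.4,"tz": 0,"turn": 0,"grip": 0.5},
  {"tx": 55,"ty": -0.4,"tz": 0,"turn": 0,"grip": 0.5},
  {"tx": 60,"ty": -0.4,"tz": 0,"turn": 0,"grip": 0.5},
  {"tx": 60,"ty": -0.4,"tz": 0,"turn": 0,"grip": 0.5},
  {"tx": 60,"ty": -0.4,"tz": 0,"turn": 0,"grip": 0.5},
  {"tx": 60,"ty": -0.4,"tz": 0,"turn": 0,"grip": 0.5},
  {"tx": 60,"ty": -0.4,"tz": 0,"turn": 0,"grip": 0.5},
  {"tx": 60,"ty": -0.4,"tz": 0,"turn": 0,"grip": 0.5},
])

```text
time: 13.5
eef_pos: [0.4395, 0.0818, 0.2006]
tcp_rot: [0.656, 0.755, 0.0, 0.0]
force: [0.8, 0.5, -0.4]
grip_width: 0.0425
```

>>> play_rows([
  {"tx": 30,"ty": 0,"tz": 20,"turn": 0,"grip": 0.5},
  {"tx": 18,"ty": 0,"tz": 30,"turn": 0,"grip": 0.5},
  {"tx": 0,"ty": 0,"tz": 40,"turn": 0,"grip": 0.5},
  {"tx": 0,"ty": 0,"tz": 30,"turn": 0,"grip": 0.5},
  {"tx": 0,"ty": 0,"tz": 20,"turn": 0,"grip": 0.5},
  {"tx": 0,"ty": 0,"tz": 0,"turn": 0,"grip": 0.5},
  {"tx": 0,"ty": 0,"tz": 0,"turn": 0,"grip": 0.5},
  {"tx": 0,"ty": 0,"tz": 0,"turn": 0,"grip": 0.5},
])

```text
time: 14.5
eef_pos: [0.4341, 0.1277, 0.0618]
tcp_rot: [0.656, 0.755, 0.001, 0.001]
force: [0.4, 0.5, 0.0]
grip_width: 0.0426
```

```bash
python3 - <<'E'
from h import *
s=status.state(); print(s["time"],s["eef_pos"],yaw(s),s["force"],s["grip_width"])
cv2.imwrite("pics/w7.png",optics.snapshot("wrist"))
plan([0.4332,0.1278,0.004,1.7104],1)
E
```

```text
14.5 [0.43408679 0.12770657 0.0617666 ] 1.711711211993859 [0.41808196 0.5418818  0.04294886] 0.04257963190563239
[0.2, -0.8, 57.6, np.float64(0.001)]
end [0.4332 0.1278 0.004 ] 1.7107
```

View pics/w7.png

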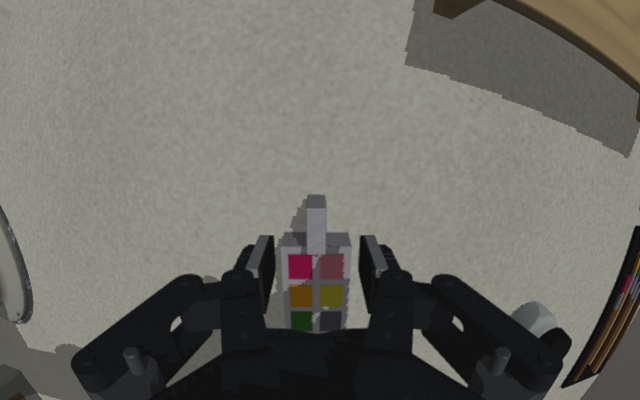

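```bash
python3 - <<'E'
from h import *
s=status.state()
for p in((316,207),(317,249),(306,222),(326,222)): print(onz("wrist",p,.036,s).round(4))
im=cv2.imread("pics/w7.png");cv2.imwrite("pics/w7z.png",cv2.resize(im[180:340,240:400],None,fx=3.7,fy=3.7,interpolation=cv2.INTER_CUBIC))
E
```

```text
[0.4309 0.1429 0.036 ]
[0.4352 0.1167 0.036 ]
[0.4264 0.1331 0.036 ]
[0.4379 0.1347 0.036 ]
```

View pics/w7z.png

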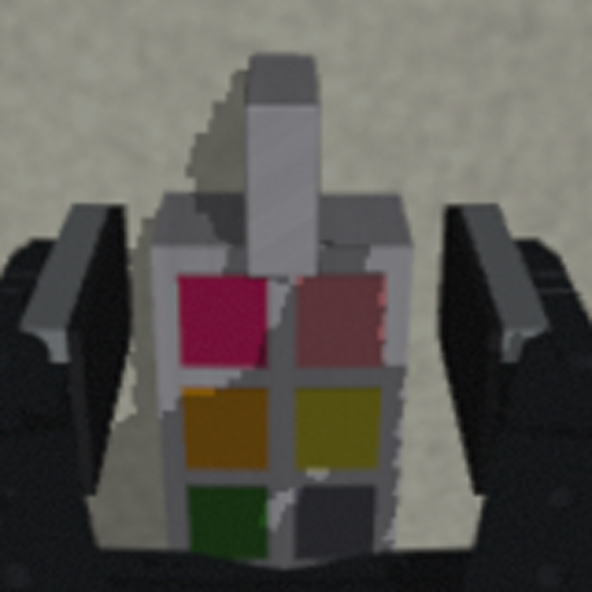

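>>> play_rows([
  {"tx": 2.5,"ty": -0.8,"tz": 10,"turn": 0,"grip": 0.5},
  {"tx": 0,"ty": 0,"tz": 15,"turn": 0,"grip": 0.5},
  {"tx": 0,"ty": 0,"tz": 15,"turn": 0,"grip": 0.5},
  {"tx": 0,"ty": 0,"tz": 12,"turn": 0,"grip": 0.5},
  {"tx": 0,"ty": 0,"tz": 5.5,"turn": 0,"grip": 0.5},
  {"tx": 0,"ty": 0,"tz": 0,"turn": 0,"grip": 0.5},
  {"tx": 0,"ty": 0,"tz": 0,"turn": 0,"grip": 0},
  {"tx": 0,"ty": 0,"tz": 0,"turn": 0,"grip": 0},
])

```text
time: 15.55
eef_pos: [0.4327, 0.13, 0.0036]
tcp_rot: [0.656, 0.755, 0.001, 0.0]
force: [-0.5, 0.1, -0.2]
grip_width: 0.0115
```

>>> play_rows([
  {"tx": 0,"ty": 0,"tz": 0,"turn": 0,"grip": 0},
  {"tx": 0,"ty": 0,"tz": 0,"turn": 0,"grip": 0},
  {"tx": 0,"ty": 0,"tz": 0,"turn": 0,"grip": 0},
  {"tx": 0,"ty": 0,"tz": 0,"turn": 0,"grip": 0},
  {"tx": 0,"ty": 0,"tz": 0,"turn": 0,"grip": 0},
  {"tx": 0,"ty": 0,"tz": 0,"turn": 0,"grip": 0},
  {"tx": 0,"ty": 0,"tz": 0,"turn": 0,"grip": 0},
  {"tx": 0,"ty": 0,"tz": 0,"turn": 0,"grip": 0},
])

```text
time: 16.55
eef_pos: [0.4327, 0.1301, 0.0035]
tcp_rot: [0.656, 0.755, 0.001, 0.0]
force: [0.8, -0.4, 5.1]
grip_width: 0.0112
```

```bash
python3 - <<'E'
from h import *
s=status.state(); print(s["time"],s["eef_pos"],yaw(s),s["force"],s["grip_width"])
cv2.imwrite("pics/w8.png",optics.snapshot("wrist"))
E
```

```text
16.55 [0.43271729 0.1300742  0.00353879] 1.7118530317718617 [ 0.78505129 -0.39203168  5.06484352] 0.011182039143354298
```

View pics/w8.png

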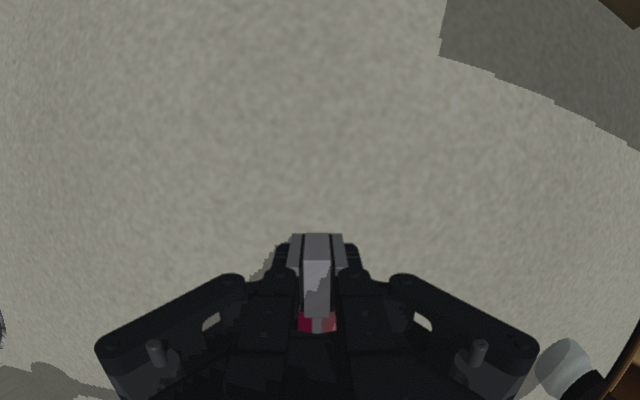

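```bash
python3 - <<'E'
from h import *
plan([0.4611,-0.0681,0.0036,1.7174],12)
E
```

```text
[-16.7, 0.0, -0.0, np.float64(-0.0)]
[-16.7, 0.0, -0.0, np.float64(-0.001)]
[-16.7, 0.0, -0.0, np.float64(-0.0)]
[-16.7, 0.0, -0.0, np.float64(-0.001)]
[-16.7, -0.0, -0.0, np.float64(-0.0)]
[-16.7, -0.0, -0.0, np.float64(-0.001)]
[-16.7, -0.0, -0.0, np.float64(-0.0)]
[-16.7, -0.0, -0.0, np.float64(-0.001)]
[-16.6, -0.0, -0.0, np.float64(-0.0)]
[-16.7, -0.1, -0.0, np.float64(-0.001)]
[-16.6, -0.1, -0.0, np.float64(-0.0)]
[-16.7, -0.0, -0.1, np.float64(-0.001)]
end [ 0.4611 -0.0681  0.0036] 1.7178
```

>>> play_rows([
  {"tx": -6,"ty": 0,"tz": 0,"turn": 0,"grip": 0},
  {"tx": -12,"ty": 0,"tz": 0,"turn": -0.001,"grip": 0},
  {"tx": -16,"ty": 0,"tz": 0,"turn": -0.001,"grip": 0},
  {"tx": -18,"ty": 0,"tz": 0,"turn": -0.001,"grip": 0},
  {"tx": -18,"ty": 0,"tz": 0,"turn": -0.001,"grip": 0},
  {"tx": -18,"ty": 0,"tz": 0,"turn": -0.001,"grip": 0},
  {"tx": -18,"ty": 0,"tz": 0,"turn": 0,"grip": 0},
  {"tx": -18,"ty": 0,"tz": 0,"turn": 0,"grip": 0},
])

```text
time: 17.6
eef_pos: [0.4504, 0.0074, 0.0035]
tcp_rot: [0.654, 0.757, 0.001, -0.0]
force: [0.1, 3.2, 5.7]
grip_width: 0.0109
```

>>> play_rows([
  {"tx": -18,"ty": 0,"tz": 0,"turn": 0,"grip": 0},
  {"tx": -18,"ty": 0,"tz": 0,"turn": 0,"grip": 0},
  {"tx": -18,"ty": 0,"tz": 0,"turn": 0,"grip": 0},
  {"tx": -14,"ty": 0,"tz": 0,"turn": 0,"grip": 0},
  {"tx": -8,"ty": 0,"tz": 0,"turn": 0,"grip": 0},
  {"tx": 0,"ty": 0,"tz": -2,"turn": 0,"grip": 0},
  {"tx": 0,"ty": 0,"tz": -2,"turn": 0,"grip": 0},
  {"tx": 0,"ty": 0,"tz": 0,"turn": 0,"grip": 0},
])

```text
time: 18.6
eef_pos: [0.4607, -0.0677, 0.0064]
tcp_rot: [0.654, 0.757, -0.0, -0.0]
force: [0.0, -0.4, -1.4]
grip_width: 0.0113
```

```bash
python3 - <<'E'
from h import *
s=status.state(); print(s["time"],s["eef_pos"],yaw(s),s["force"],s["grip_width"])
u=np.array([.1461,-.9893]);n=np.array([.9893,.1461]);r=s["eef_pos"][:2]-np.array([.4889,-.2561]);print("s,n",r@u,r@n)
a=optics.snapshot("scene");cv2.imwrite("pics/s9.png",cv2.resize(a[150:260,190:390],None,fx=4,fy=4,interpolation=cv2.INTER_CUBIC))
a=optics.snapshot("top");cv2.imwrite("pics/t9.png",cv2.resize(a[150:270,290:440],None,fx=5,fy=5,interpolation=cv2.INTER_CUBIC))
E
```

```text
18.6 [ 0.46065374 -0.06765145  0.00639371] 1.7171671617266178 [ 0.02937097 -0.4168233  -1.42334726] 0.011329890472982735
s,n -0.1905589262919239 -0.0004116971870223733
```

View pics/s9.png

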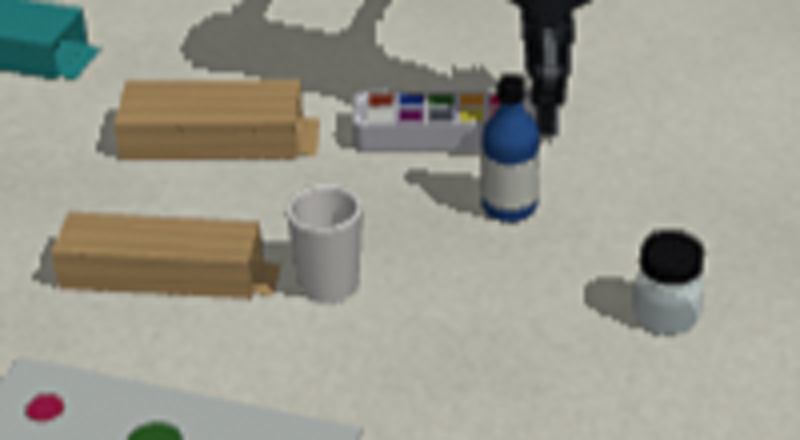

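View pics/t9.png

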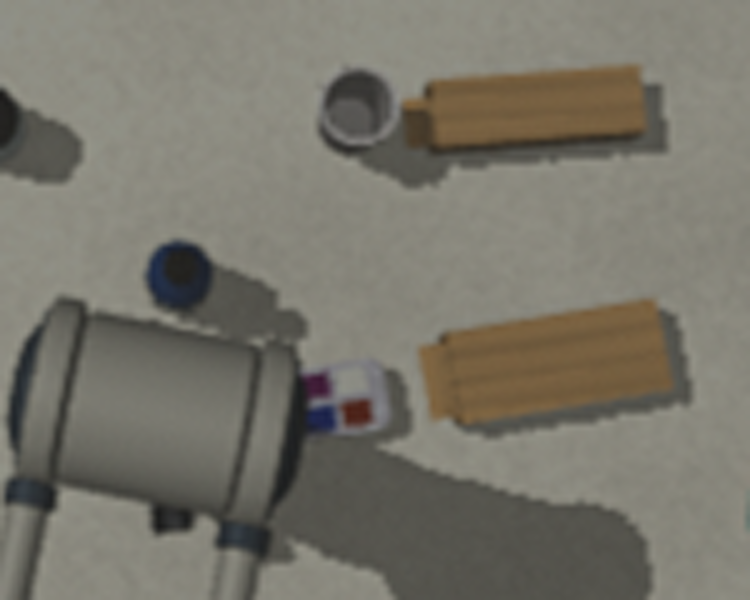

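```bash
python3 - <<'E'
from h import *
u=np.array([.1461,-.9893]);n=np.array([.9893,.1461]);mo=np.array([.4889,-.2561])
g=lambda p:(290+(p[0]+.5)/5-.5,150+(p[1]+.5)/5-.5)
print(ray("top",(300,200))[0])
for nm,p,z in(("pans",(354,397),.0275),("up",(350,361),.0275),("lo",(350,436),.0275),("nosemid",(386,393),.0275),("mU",(441,332),.0345),("mL",(459,424),.0345),("eU",(655,299),.0345),("eL",(674,391),.0345),("rU",(421,346),0),("rL",(433,418),0)):
    q=onz("top",g(p),z)[:2]-mo;print(nm,(q@u).round(4),(q@n).round(4))
E
```

```text
[ 0.43195802 -0.06620964  1.29625808]
pans -0.0631 0.0001
up -0.0616 0.0231
lo -0.0701 -0.0239
nosemid -0.0426 -0.0008
mU -0.002 0.0314
mL -0.0014 -0.0278
eU 0.1361 0.0297
eL 0.1364 -0.0296
rU -0.0112 0.0262
rL -0.0121 -0.0211
```

>>> play_rows([
  {"tx": 0,"ty": 0.5,"tz": -1,"turn": 0,"grip": 0},
  {"tx": -6,"ty": 0,"tz": 0,"turn": 0,"grip": 0},
  {"tx": -8,"ty": 0,"tz": 0,"turn": 0,"grip": 0},
  {"tx": -8,"ty": 0,"tz": 0,"turn": 0,"grip": 0},
  {"tx": -8,"ty": 0,"tz": 0,"turn": 0,"grip": 0},
  {"tx": -8,"ty": 0,"tz": 0,"turn": 0,"grip": 0},
  {"tx": -6,"ty": 0,"tz": 0,"turn": 0,"grip": 0},
  {"tx": 0,"ty": 0,"tz": 0,"turn": 0,"grip": 0},
])

```text
time: 19.7
eef_pos: [0.4679, -0.1119, 0.0078]
tcp_rot: [0.654, 0.757, -0.0, -0.0]
force: [-0.0, 0.8, -1.4]
grip_width: 0.0112
```

```bash
cat > chk.py <<'E'
from h import *
import sys
k=sys.argv[1]
s=status.state(); print(s["time"],s["eef_pos"],yaw(s),s["force"],s["wrist_torque"],s["grip_width"])
u=np.array([.1461,-.9893]);n=np.array([.9893,.1461]);r=s["eef_pos"][:2]-np.array([.4889,-.2561]);print("s,n",r@u,r@n)
a=optics.snapshot("scene");cv2.imwrite(f"pics/s{k}.png",cv2.resize(a[150:260,200:360],None,fx=5,fy=5,interpolation=cv2.INTER_CUBIC))
a=optics.snapshot("top");cv2.imwrite(f"pics/t{k}.png",cv2.resize(a[150:270,310:440],None,fx=5,fy=5,interpolation=cv2.INTER_CUBIC))
E
python3 chk.py 10
```

```text
19.7 [ 0.46790249 -0.11187096  0.00775613] 1.7161110557752945 [-0.02051509  0.76154702 -1.40374187] [ 0.05997149  0.00131882 -0.03677871] 0.011204253646742676
s,n -0.14575352380323392 0.000299022552700537
```

View pics/s10.png

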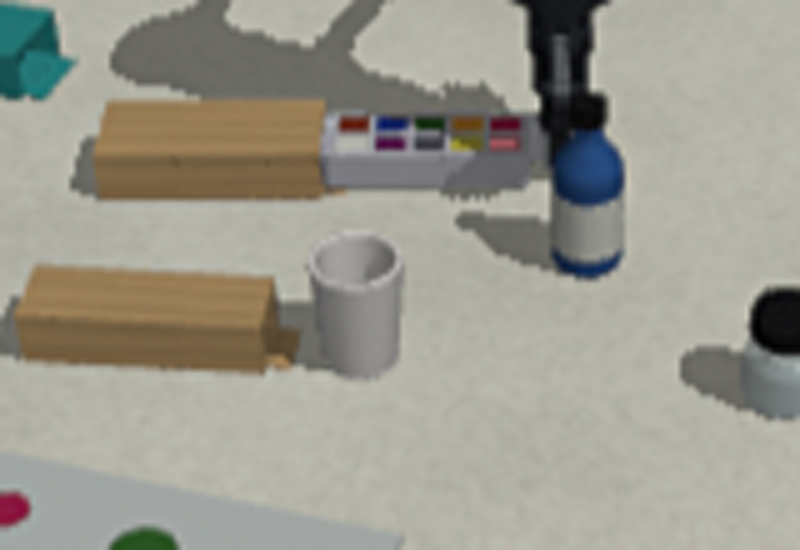

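View pics/t10.png

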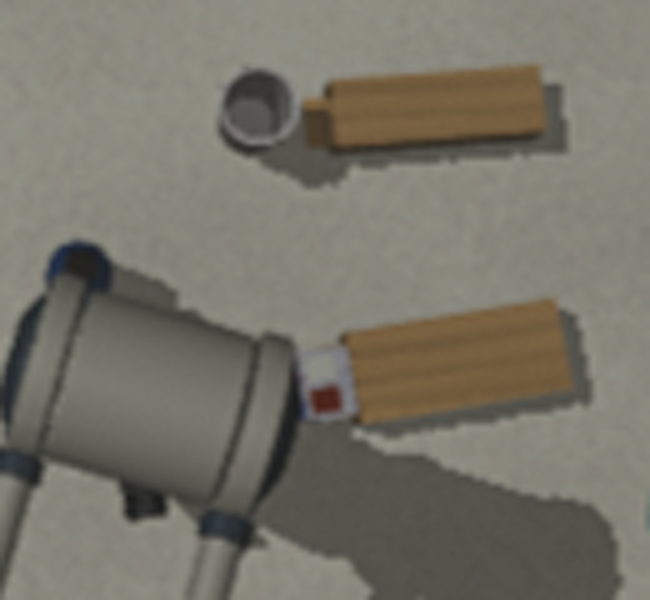

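The nose is just at the mouth, level and centred, with no contact force and the bottle still in place. I'll continue slowly.

>>> play_rows([
  {"tx": -2,"ty": 0,"tz": 0,"turn": 0,"grip": 0},
  {"tx": -3,"ty": 0,"tz": 0,"turn": 0,"grip": 0},
  {"tx": -3,"ty": 0,"tz": 0,"turn": 0,"grip": 0},
  {"tx": -3,"ty": 0,"tz": 0,"turn": 0,"grip": 0},
  {"tx": -3,"ty": 0,"tz": 0,"turn": 0,"grip": 0},
  {"tx": -3,"ty": 0,"tz": 0,"turn": 0,"grip": 0},
  {"tx": -3,"ty": 0,"tz": 0,"turn": 0,"grip": 0},
  {"tx": 0,"ty": 0,"tz": 0,"turn": 0,"grip": 0},
])

```text
time: 20.8
eef_pos: [0.4708, -0.1314, 0.0078]
tcp_rot: [0.654, 0.757, -0.0, -0.0]
force: [0.4, 0.1, -0.8]
grip_width: 0.0111
```

```bash
python3 chk.py 11
```

```text
20.8 [ 0.47079795 -0.13142238  0.00777314] 1.716477690481167 [ 0.38984901  0.09096237 -0.77025085] [ 0.085756   -0.00198565 -0.00151124] 0.011144916939138784
s,n -0.12598827625385423 0.00030703938967238415
```

>>> play_rows([
  {"tx": -5,"ty": 0,"tz": 0,"turn": 0,"grip": 0},
  {"tx": -7,"ty": 0,"tz": 0,"turn": 0,"grip": 0},
  {"tx": -7,"ty": 0,"tz": 0,"turn": 0,"grip": 0},
  {"tx": -7,"ty": 0,"tz": 0,"turn": 0,"grip": 0},
  {"tx": -7,"ty": 0,"tz": 0,"turn": 0,"grip": 0},
  {"tx": -7,"ty": 0,"tz": 0,"turn": 0,"grip": 0},
  {"tx": -5,"ty": 0,"tz": 0,"turn": 0,"grip": 0},
  {"tx": 0,"ty": 0,"tz": 0,"turn": 0,"grip": 0},
])

```text
time: 21.9
eef_pos: [0.4773, -0.1761, 0.0077]
tcp_rot: [0.654, 0.757, -0.0, -0.0]
force: [-0.8, 0.9, -1.7]
grip_width: 0.0112
```

```bash
python3 chk.py 12
```

```text
21.9 [ 0.47731737 -0.17606288  0.00772101] 1.716295229849316 [-0.83851245  0.90379533 -1.72646079] [0.07131611 0.01914792 0.02254592] 0.011154813193861149
s,n -0.08087294518471835 0.00023472292960576916
```

View pics/s12.png

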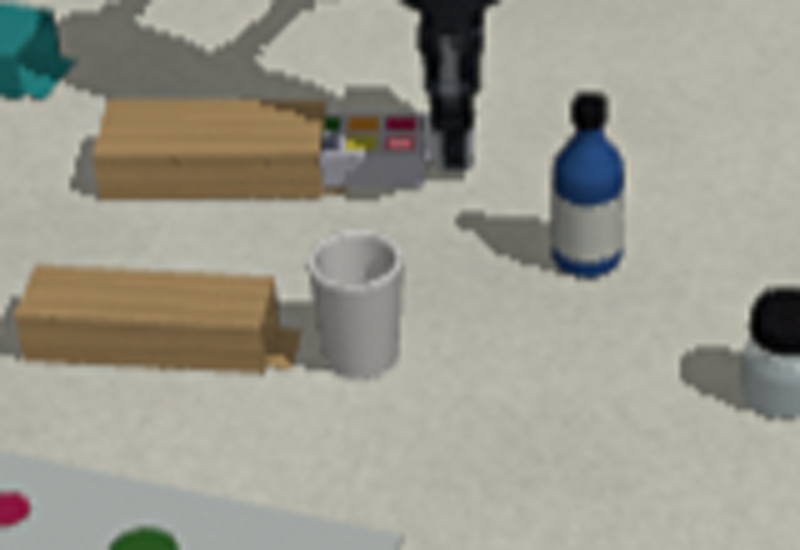

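>>> play_rows([
  {"tx": -5,"ty": 0,"tz": 0,"turn": 0,"grip": 0},
  {"tx": -8,"ty": 0,"tz": 0,"turn": 0,"grip": 0},
  {"tx": -8,"ty": 0,"tz": 0,"turn": 0,"grip": 0},
  {"tx": -8,"ty": 0,"tz": 0,"turn": 0,"grip": 0},
  {"tx": -8,"ty": 0,"tz": 0,"turn": 0,"grip": 0},
  {"tx": -8,"ty": 0,"tz": 0,"turn": 0,"grip": 0},
  {"tx": -5,"ty": 0,"tz": 0,"turn": 0,"grip": 0},
  {"tx": 0,"ty": 0,"tz": 0,"turn": 0,"grip": 0},
])

```text
time: 23.0
eef_pos: [0.4846, -0.2255, 0.0077]
tcp_rot: [0.654, 0.757, 0.0, -0.0]
force: [-0.4, 0.7, -1.4]
grip_width: 0.0115
```

```bash
python3 chk.py 13; python3 -c "
from h import *
cv2.imwrite('pics/w13.png',optics.snapshot('wrist'))"
```

```text
23.0 [ 0.48460069 -0.22552877  0.00772327] 1.7163121801631331 [-0.37859745  0.72882899 -1.37269601] [0.07812366 0.02062458 0.01041499] 0.011526424827369944
s,n -0.0308722432124053 0.00021314557604669237
```

View pics/s13.png

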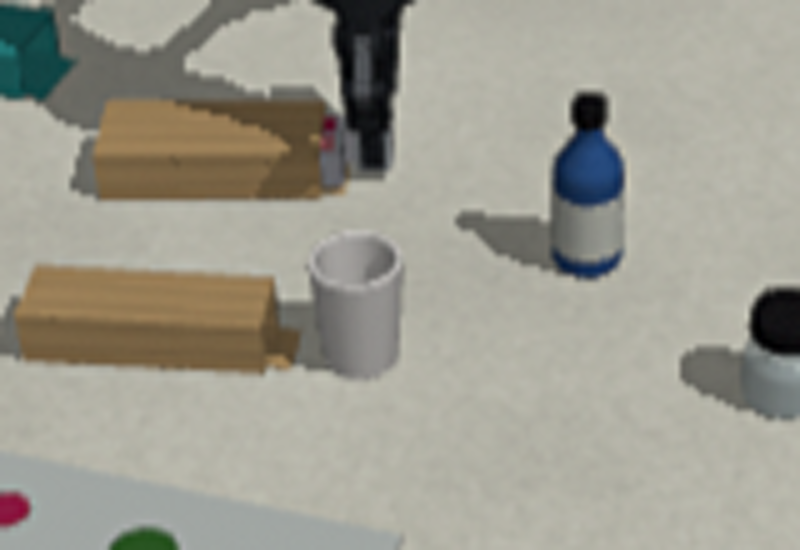

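View pics/w13.png

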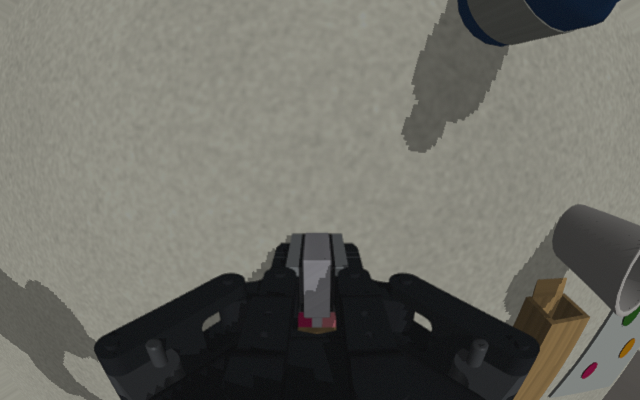

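>>> play_rows([
  {"tx": -2,"ty": 0,"tz": 0,"turn": 0,"grip": 0},
  {"tx": -2,"ty": 0,"tz": 0,"turn": 0,"grip": 0},
  {"tx": -2,"ty": 0,"tz": 0,"turn": 0,"grip": 0},
  {"tx": -2,"ty": 0,"tz": 0,"turn": 0,"grip": 0},
  {"tx": -1,"ty": 0,"tz": 0,"turn": 0,"grip": 0},
  {"tx": -1,"ty": 0,"tz": 0,"turn": 0,"grip": 0},
  {"tx": -0.5,"ty": 0,"tz": 0,"turn": 0,"grip": 0},
  {"tx": 0,"ty": 0,"tz": 0,"turn": 0,"grip": 0},
])

```text
time: 24.15
eef_pos: [0.4861, -0.2356, 0.0078]
tcp_rot: [0.654, 0.757, 0.0, -0.0]
force: [-1.1, -0.1, -1.6]
grip_width: 0.0111
```

>>> play_rows([
  {"tx": -0.5,"ty": 0,"tz": 0,"turn": 0,"grip": 0},
  {"tx": -0.5,"ty": 0,"tz": 0,"turn": 0,"grip": 0},
  {"tx": -0.5,"ty": 0,"tz": 0,"turn": 0,"grip": 0},
  {"tx": -0.5,"ty": 0,"tz": 0,"turn": 0,"grip": 0},
  {"tx": 0,"ty": 0,"tz": 0,"turn": 0,"grip": 0},
  {"tx": 0,"ty": 0,"tz": 0,"turn": 0,"grip": 0},
  {"tx": 0,"ty": 0,"tz": 0,"turn": 0,"grip": 0},
  {"tx": 0,"ty": 0,"tz": 0,"turn": 0,"grip": 0},
])

```text
time: 25.15
eef_pos: [0.4864, -0.2376, 0.0078]
tcp_rot: [0.654, 0.757, 0.0, -0.0]
force: [-1.0, 0.4, -0.4]
grip_width: 0.0113
```

```bash
python3 chk.py 14; python3 -c "
from h import *
a=optics.snapshot('wrist');cv2.imwrite('pics/w14.png',cv2.resize(a[220:350,250:390],None,fx=5,fy=5,interpolation=cv2.INTER_CUBIC))"
```

```text
25.15 [ 0.48641692 -0.23756494  0.00776232] 1.716758393206398 [-1.02980102  0.44646463 -0.43445397] [ 0.08202196  0.01188595 -0.0305352 ] 0.011340033332494729
s,n -0.018699516370525006 0.00025146421595251104
```

View pics/w14.png

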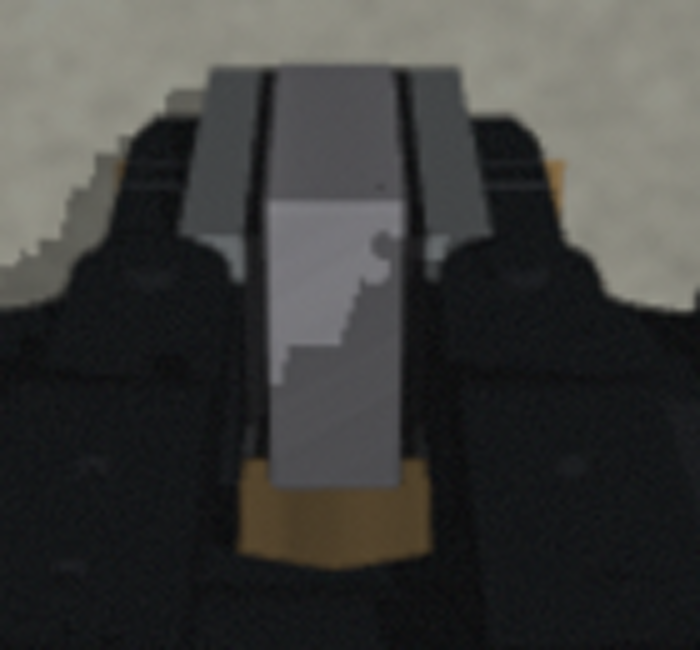

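View pics/s14.png

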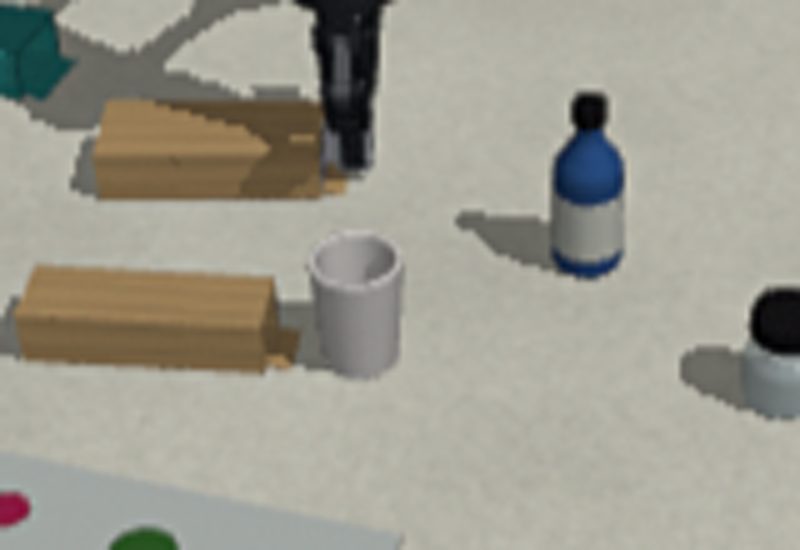

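>>> play_rows([
  {"tx": -0.5,"ty": 0,"tz": 0,"turn": 0,"grip": 0},
  {"tx": -0.5,"ty": 0,"tz": 0,"turn": 0,"grip": 0},
  {"tx": -0.5,"ty": 0,"tz": 0,"turn": 0,"grip": 0},
  {"tx": 0,"ty": 0,"tz": 0,"turn": 0,"grip": 0},
  {"tx": 0,"ty": 0,"tz": 0,"turn": 0,"grip": 0},
  {"tx": 0,"ty": 0,"tz": 0,"turn": 0,"grip": 0},
  {"tx": 0,"ty": 0,"tz": 0,"turn": 0,"grip": 0},
  {"tx": 0,"ty": 0,"tz": 0,"turn": 0,"grip": 0},
])

```text
time: 26.3
eef_pos: [0.4866, -0.2383, 0.0077]
tcp_rot: [0.654, 0.757, 0.0, -0.001]
force: [-0.8, 5.3, -0.3]
grip_width: 0.0114
```

>>> play_rows([
  {"tx": -0.5,"ty": 0,"tz": 0,"turn": 0,"grip": 0},
  {"tx": -0.5,"ty": 0,"tz": 0,"turn": 0,"grip": 0},
  {"tx": 0,"ty": 0,"tz": 0,"turn": 0,"grip": 0},
  {"tx": 0,"ty": 0,"tz": 0,"turn": 0,"grip": 0},
  {"tx": 0,"ty": 0,"tz": 0,"turn": 0,"grip": 0},
  {"tx": 0,"ty": 0,"tz": 0,"turn": 0,"grip": 0},
  {"tx": 0,"ty": 0,"tz": 0,"turn": 0,"grip": 0},
  {"tx": 0,"ty": 0,"tz": 0,"turn": 0,"grip": 0},
])

```text
time: 27.3
eef_pos: [0.4866, -0.2382, 0.0076]
tcp_rot: [0.653, 0.757, 0.001, -0.001]
force: [-2.2, 8.0, 1.0]
grip_width: 0.011
```

Contact with the closed end: the tool stopped and the force rose to 8 N. I'll lower the tray onto the floor, open, and check before leaving.

>>> play_rows([
  {"tx": 0.5,"ty": 0,"tz": 0.5,"turn": 0,"grip": 0},
  {"tx": 0,"ty": 0,"tz": 0.5,"turn": 0,"grip": 0},
  {"tx": 0,"ty": 0,"tz": 0.3,"turn": 0,"grip": 0},
  {"tx": 0,"ty": 0,"tz": 0,"turn": 0,"grip": 0.4},
  {"tx": 0,"ty": 0,"tz": 0,"turn": 0,"grip": 0.4},
  {"tx": 0,"ty": 0,"tz": 0,"turn": 0,"grip": 0.4},
  {"tx": 0,"ty": 0,"tz": 0,"turn": 0,"grip": 0.4},
  {"tx": 0,"ty": 0,"tz": 0,"turn": 0,"grip": 0.4},
])

```text
time: 28.3
eef_pos: [0.4867, -0.2397, 0.0065]
tcp_rot: [0.654, 0.757, -0.0, 0.0]
force: [-0.1, -0.7, 0.7]
grip_width: 0.0341
```

>>> play_rows([
  {"tx": 0,"ty": 0,"tz": -10,"turn": 0,"grip": 0.4},
  {"tx": 0,"ty": 0,"tz": -20,"turn": 0,"grip": 0.4},
  {"tx": 0,"ty": 0,"tz": -30,"turn": 0,"grip": 0.4},
  {"tx": 0,"ty": 0,"tz": -30,"turn": 0,"grip": 0.4},
  {"tx": -20,"ty": 0,"tz": -30,"turn": 0,"grip": 0.4},
  {"tx": -40,"ty": 0,"tz": -40,"turn": 0,"grip": 0.4},
  {"tx": -40,"ty": 0,"tz": -20,"turn": 0,"grip": 0.4},
  {"tx": 0,"ty": 0,"tz": 0,"turn": 0,"grip": 0.4},
])

```text
time: 29.3
eef_pos: [0.5017, -0.3413, 0.1903]
tcp_rot: [0.655, 0.756, -0.0, 0.003]
force: [-0.9, -0.3, 0.6]
grip_width: 0.0342
```

>>> play_rows([
  {"tx": 0,"ty": 0,"tz": 0,"turn": 0,"grip": 0.4},
  {"tx": 0,"ty": 0,"tz": 0,"turn": 0,"grip": 0.4},
  {"tx": 0,"ty": 0,"tz": 0,"turn": 0,"grip": 0.4},
  {"tx": 0,"ty": 0,"tz": 0,"turn": 0,"grip": 0.4},
  {"tx": 0,"ty": 0,"tz": 0,"turn": 0,"grip": 0.4},
  {"tx": 0,"ty": 0,"tz": 0,"turn": 0,"grip": 0.4},
  {"tx": 0,"ty": 0,"tz": 0,"turn": 0,"grip": 0.4},
  {"tx": 0,"ty": 0,"tz": 0,"turn": 0,"grip": 0.4},
])

```text
time: 30.3
eef_pos: [0.5013, -0.3385, 0.1865]
tcp_rot: [0.654, 0.757, 0.0, -0.0]
force: [-0.4, -0.3, -0.2]
grip_width: 0.0341
```

```bash
python3 chk.py 15; python3 -c "
from h import *
import json
s=status.state()
json.dump(dict(eef_pos=list(s['eef_pos']),tcp_rot=list(s['tcp_rot'])),open('w15.json','w'))
cv2.imwrite('pics/w15.png',optics.snapshot('wrist'))"
```

```text
30.3 [ 0.50125121 -0.33852154  0.18647565] 1.7167194073724916 [-0.35207549 -0.34146323 -0.22447812] [ 0.03076973  0.03869325 -0.06521867] 0.03414494168577866
s,n 0.08334414522504617 0.00017726521609508916
```

View pics/w15.png

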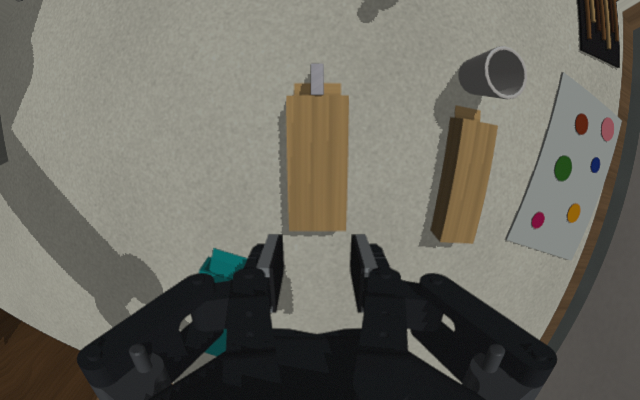

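View pics/s15.png

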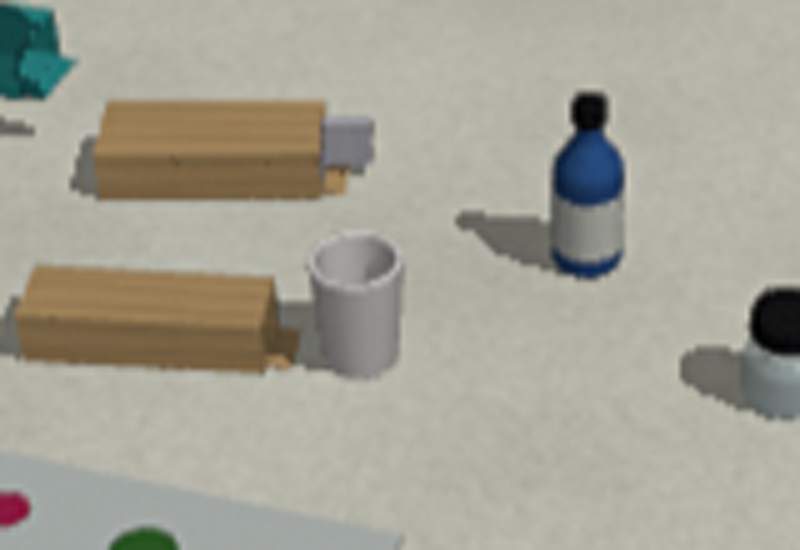

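The tab alone sticks out of the mouth, at wrist (317,79). Next I'll measure how far it protrudes.

```bash
python3 - <<'E'
from h import *
import json
s=json.load(open("w15.json"));im=cv2.imread("pics/w15.png")
cv2.imwrite("pics/w15z.png",cv2.resize(im[55:110,280:355],None,fx=8,fy=8,interpolation=cv2.INTER_CUBIC))
E
```

```text
(no output)
```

View pics/w15z.png

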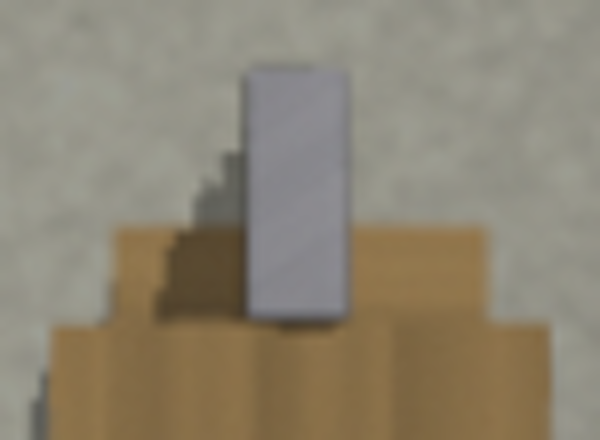

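```bash
python3 - <<'E'
from h import *
import json
s=json.load(open("w15.json"))
g=lambda p:(280+(p[0]+.5)/8-.5,55+(p[1]+.5)/8-.5)
u=np.array([.1461,-.9893]);n=np.array([.9893,.1461]);mo=np.array([.4889,-.2561])
for nm,p,z in(("tabend",(299,66),.0385),("tabfront",(299,320),.0385),("mL",(50,325),.0345),("mR",(551,325),.0345)):
    q=onz("wrist",g(p),z,s)[:2]-mo;print(nm,(q@u).round(4),(q@n).round(4))
a=cv2.imread("pics/top0.png");b=optics.snapshot("top")
for nm,(x,y) in dict(bottle=(326,205),jar=(288,173),cup=(361,172)).items():
    d=cv2.absdiff(a[y-14:y+14,x-14:x+14],b[y-14:y+14,x-14:x+14]).max(2); print(nm,(d>40).sum())
cv2.imwrite("pics/t16.png",b)
E
```

```text
tabend -0.03 -0.0002
tabfront -0.0 -0.0002
mL 0.0001 -0.0294
mR 0.0001 0.0293
bottle 0
jar 0
cup 0
```

View pics/t16.png

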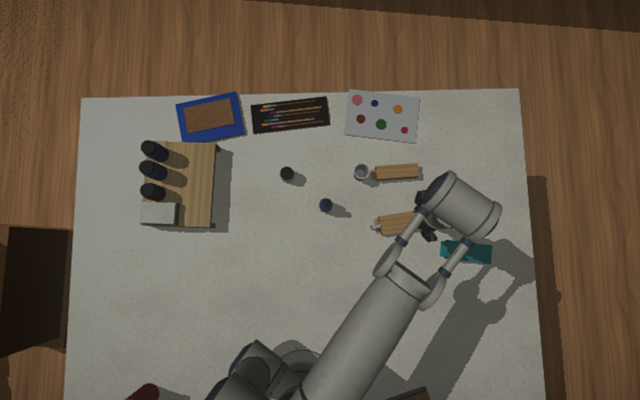

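The tab runs from exactly the mouth plane to 30 mm outside it, centred to 0.2 mm. The bottle, jar and cup haven't moved, and the arm is clear. I'm handing in.

```bash
python3 -c "
from h import *
print(ticket.sign_off())"
```

```text
the job is handed in; nothing more can be done
None
```

The tray is all the way home in the wider case, nose first, and released; I handed the job in at about 30 s of the 69 s allowed. The hand-in reports no verdict, so the results below are my own checks.

**What I did:** I drew the tray out by the nose and slid it onto the case's axis on the open desk, where I let go. I measured the case from above and took the tray again by its tab. I slid it up to the ramp, raised it about 4 mm level and fed it in. At the closed end the force rose to 8 N and the tool stopped. I then set the tray down and released it.

**Last checks:**
- **Fit:** in the wrist picture the tail face is at the mouth plane (0.0 mm) and the tab reaches 30 mm outside. The tray is 0.2 mm off the case's centre line; the camera calibration is only good to about 2 mm.
- **Loose things:** the bottle, jar and cup show no change in the top picture compared with the start.
- **Robot:** the gripper is open with its fingertips 186 mm above the desk, and the measured force is at noise level.

No check failed. The top and wrist cameras differed by up to about 2 mm on the position of the mouth; I used the wrist measurement, which the insertion bore out. I judged that the tray was let go at the set-down from the open gripper and a near-zero wrist reading (about 0.5 N), since finger contact force can't be read directly.

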